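# Hold a bone specimen block against fence and bed for drilling

### The job

Fetch the bone specimen block with the green cassette and set it down, without dropping it, on the drilling board: sloped label end away from the fence, the opposite end flush against the fence and its side flush against the stop block. Then hold it there for drilling with one firm diagonal push of the fingertips, about 10 newtons, that presses it against the fence and down on the bed together; your program finishes while still holding it so. Leave the other things on the bench where they are.

Things in the scene. Friction and masses are not known exactly. Their poses are not given: they have to be found in the camera images.
- green_block_center (a point): centre (half-way up) of the green block: a bone specimen cast in amber resin in a green plastic cassette. 75 mm long (its x), 52 mm wide (its y), 22 mm high, about 0.11 kg, loose, lying flat on the blue pad. Its -x end is sloped: from the bottom the end wall stands upright for 12 mm, then a green face with a white paper label leans back at 45 deg and reaches the top 10 mm further in. The other three sides are upright. Smooth: it slides easily on the board (friction about 0.3)
- green_label (a point): centre of the green block's sloped label face: 32.5 mm towards the block's -x and 6 mm above its centre; the outward normal of this face is half-way between the block's -x and up
- bed: aluminium bed of the drilling board, fixed, 190 mm (x) by 240 mm (y), on short feet; origin on the table under its middle, its smooth top is 16 mm above the origin. The fence stands across its +x end
- fence: upright grey and steel fence across the far end of the bed, fixed, 18 mm thick (x), 240 mm long (y), 34 mm high above the bed; origin in the middle of its foot, on the bed's top, 69 mm along +x of the bed's origin; same axes as the bed
- fence_face (a point): middle of the fence's working face (it looks to the bed's -x), 17 mm above the bed's top
- stop: black stop block with a steel thumbscrew, clamped (fixed) on the bed against the fence, 50 mm (x) by 24 mm (y) by 18 mm high, thumbscrew up to 32 mm; origin at the middle of its underside on the bed's top; same axes as the bed. A seated block reaches 25 mm further from the fence than the stop. Its place along the fence varies
- stop_face (a point): middle of the stop block's working face, which looks to the bed's +y, 9 mm above the bed's top: the block's side bears against this face
- green_block: the green block as a body, origin at the middle of its underside, same axes as its centre
- white_block_center (a point): the like block on a white cassette, same shape and size, loose; bystander; point at its centre, half-way up
- yellow_block_center (a point): the like block on a yellow cassette, same shape and size, loose; bystander; point at its centre, half-way up
- red_rack_center (a point): long red tube rack, 60 x 210 mm, 34 mm high, clear tubes standing up to 56 mm; bystander; point at its centre, half-way up
- white_rack_center (a point): long white tube rack, 65 x 250 mm, 30 mm high, green-capped tubes standing up to 52 mm; bystander beyond the drilling board; point at its centre, half-way up
- blue_rack_center (a point): blue rack, 125 x 85 x 45 mm; bystander; point at its centre, half-way up
- petri_stack_center (a point): stack of three yellowish culture dishes, 91 mm across, 45 mm high; bystander beyond the drilling board; point at its centre, half-way up
- handpiece_center (a point): grey cradle 50 x 100 mm with a steel drill handpiece 150 mm long lying in it, 59 mm high over all; bystander; point 20 mm above the middle of its foot
- beaker_center (a point): clear beaker, 90 mm across, 110 mm high; bystander; point at its centre, half-way up
Not all that is in view belongs to the job. Leave any red look-alike of the green_block alone.

How it is judged:
On the way:
1. the green block lies flat on the bed of the drilling board (z of green_block_center in the frame of bed below 0.0295 m and angle between green_block_center's own z axis and vertical below 0.06 rad and contact force between green_block and bed above 0.3 N), for 0.2 s.
At the end, for the whole second after the job is handed in: Block flat on the bed (2 deg), square to the fence (2.3 deg), label end away from it, other end within 2.5 mm of the fence, side within 2.5 mm of the stop, at rest; fingers push it with over 4 N so that it bears on the fence with over 2.5 N and on the bed with over 3.5 N through the last second (x of green_block_center in the frame of fence above -0.049 m and y of green_block_center in the frame of stop between 0.03 and 0.0405 m and x of green_label in the frame of fence below -0.07 m and z of green_block_center in the frame of bed below 0.0285 m and angle between green_block_center's own z axis and vertical below 0.035 rad and angle between the x axis of green_block_center and the x axis of fence, either way round below 0.04 rad and contact force between green_block and fence above 2.5 N and contact force between green_block and bed above 3.5 N and contact force between the fingers and green_block above 4 N and linear speed of green_block below 0.01 m/s); the arm keeps its last pose, push and grip.
It fails at once if the green block is let go in the air and dropped (height (world z) of green_block_center above 0.055 m and contact force between anything else and green_block below 0.001 N).
It fails at once if another specimen block is moved by more than 20 mm (distance of any of white_block_center, yellow_block_center from where it was at the start of the episode above 0.02 m).
It fails at once if a tube rack or the culture dishes is moved by more than 20 mm (distance of any of red_rack_center, white_rack_center, blue_rack_center, petri_stack_center from where it was at the start of the episode above 0.02 m).
It fails at once if the handpiece or the beaker is moved by more than 20 mm (distance of any of handpiece_center, beaker_center from where it was at the start of the episode above 0.02 m).
It also fails if it takes over 51 s, if anything falls off the work surface, if the arm or the gripper's body presses on something with over 40 N, if the wrist force passes 120 N, or if a joint passes its speed limit or range.

### The arm

A 7-joint arm with a two-finger parallel gripper is mounted at the origin on the work surface. World frame = base frame: x ahead of the robot, y to its left, z up, the work surface at z = 0. Lengths are in m, angles in rad, forces in N, time in s.
With the tool pointing down it reaches from about 0.4 to 0.9 m from the base axis. Payload 5.5 kg.
Tool frame: the origin (TCP) lies where the fingers leave the gripper's body, on its centre line; the fingertips stand 66 mm ahead of it and the grasp point (between the pads) lies env.grasp_offset ahead of it (env.grasp_offset is the distance from the TCP to the grasp point, in m); z points along the fingers, x is the direction in which the jaws open and shut, and the axes are right-handed (so a half turn about z gives the same grasp; the last joint's range is limited). The gripper opens to 92 mm and grips with 3 to 60 N. Pads are 19 mm wide; open, the fingers measure 130 mm over their backs; the gripper's body (75 mm by 190 mm) begins 47 mm behind the grasp point.
Start: joints at [-0.838, 0.501, -0.427, 1.55, 0.221, 1.138, -0.21], TCP at [0.294, 0.58, 0.292] pointing down, gripper open.
Joint ranges: [-2.88, 2.88], [-0.31, 2.03], [-1.54, 1.56], [0.2, 2.42], [-1.41, 4.55], [0.19, 2.02], [-2.57, 2.57]. Speed limits (rad/s): [2.57, 2.57, 3.14, 3.14, 3.14, 3.14, 3.14].

### API

Orientations are given as a rotation vector (axis times angle).
In Python, from station import env, imaging gives the robot as it stands.
- The arm moves only by the shell command python3 -m creep 'ROWS' [FORCE]. ROWS is JSON, a list of rows, each a list of 3 entries, a list of its own where there are three numbers: the opening, from -1 (shut) to 1 (fully open), so that 0 is half open, then the shift along the tool's x, y, z in cm, then the turn, a rotation vector about the tool's x, y, z in degrees. A call has exactly 8 rows; each row shifts and turns the pose as measured when the row begins, along the tool's axes as they then stand; what a row does not reach is not made up. A row lasts 1/12 s, in which the tool goes at most 41.7 mm and 7.16 degrees, less where a joint would pass 70% of its speed; a pose out of reach is approached as far as the arm can. A call with a gripper value outside its range is refused whole. The fingers move at their own pace and stop on an object; FORCE is the grip in N (left out, the last holds). Time passes only in rows, so rows that do not move let the fingers close, or fill a call up. It gives the time, the measured TCP pose, the force and the opening at its end, in the units of the state.
- env.get_obs(): the state, without advancing time (a new reading comes with each control period).
- imaging.snapshot(name): name is "side" or "top" or "wrist"; returns (picture, depth): 384x512x3 uint8, red, green, blue; 384x512 float32, m along the optical axis (not along the pixel's ray), 0 where there is no reading.
- imaging.calibration(name): a dict with "K" (3x3 intrinsics, pixels), "eye" and "orientation" of the camera in the world. Camera axes: x right, y down, z forward; pixel columns grow to the right and rows downward; lengths in m; the calibration is good to about 2 mm. A picture is of the moment at which its call begins: read the wrist's pose just before it. calibration takes no time and is no camera call; for the wrist camera it gives the pose at the moment of the call.
- env.sign_off(): hands the job in, once; it reports no verdict.
The state is a dict: "clock": time; "joint_positions": joint angles; "qd": joint speeds; "effort": joint torques, N m; "position": TCP position; "tool_rot": TCP orientation; "ft_force": force on the tool from outside, world axes, zero at the start; "moment": the same for the moment, N m; "gripper_width": finger opening in m.
Only numpy, scipy, OpenCV 4.12 (cv2) and the standard library are available. Lean on these libraries where they do the work, as an engineer would, in place of code of your own. Each camera call takes 0.05 s, during which the arm holds its last target.

## Working session

There is one attempt and no reset: what is moved stays moved. The work goes in short steps, Python scripts to look and compute and a shell command to move; the robot and the scene stay as the last step left them, time stands still between calls to the robot, and variables do not carry over. Pictures are saved under pics/ and viewed, and the job is handed in when it is done.

```bash
ls; mkdir -p pics
python3 - <<'E'
from station import env, imaging
import cv2, numpy as np
o=env.get_obs()
print(o['clock'],o['position'],o['tool_rot'],o['ft_force'],o['gripper_width'],env.grasp_offset)
for n in ['side','top','wrist']:
    c=imaging.calibration(n); print(n,c)
    p,d=imaging.snapshot(n)
    cv2.imwrite(f'pics/{n}0.png',cv2.cvtColor(p,cv2.COLOR_RGB2BGR)); np.save(f'pics/{n}0d.npy',d)
E
```

```text
pics
0.0 [0.29404816 0.57905289 0.29116767] [ 2.67658344e+00  1.64301190e+00 -2.66845769e-03] [-0.42813722 -0.60782834  1.79156671] 0.0919543652686837 0.0467
side {'K': array([[454.08030966,   0.        , 259.39199359],
       [  0.        , 454.08030966, 195.68766565],
       [  0.        ,   0.        ,   1.        ]]), 'eye': array([ 0.16970022, -0.76845214,  1.05330906]), 'orientation': array([-2.33008228,  0.61209127, -0.21261911])}
top {'K': array([[477.87775636,   0.        , 252.79151369],
       [  0.        , 477.87775636, 189.76624209],
       [  0.        ,   0.        ,   1.        ]]), 'eye': array([0.26722381, 0.02106801, 1.55429973]), 'orientation': array([-2.17589421,  2.03737777, -0.20927845])}
wrist {'K': array([[309.00086433,   0.        , 256.89694778],
       [  0.        , 309.00086433, 193.84233794],
       [  0.        ,   0.        ,   1.        ]]), 'eye': array([0.2211156 , 0.61615194, 0.38321067]), 'orientation': array([2.44467334, 1.5013202 , 0.23336711])}
```

View pics/side0.png

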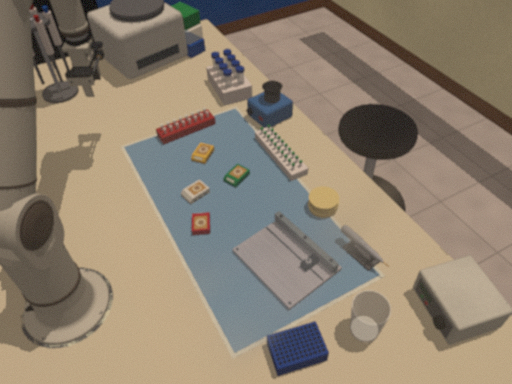

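View pics/top0.png

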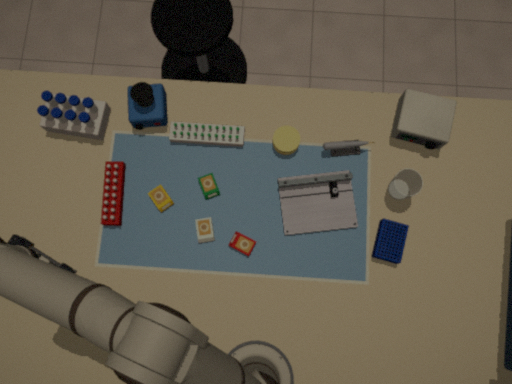

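View pics/wrist0.png

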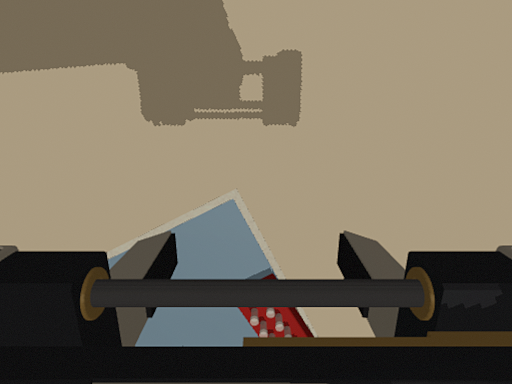

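The top view shows the green block at about (208,186), white at (204,230), yellow at (160,198), the red look-alike at (243,244), the bed at about (318,207) with the fence along row ~180, and the stop near (334,188). I'll enlarge these areas.

Run:
```python
import cv2
t=cv2.imread('pics/top0.png')
def crop(im,x0,y0,x1,y1,s,name):
    cv2.imwrite(name,cv2.resize(im[y0:y1,x0:x1],None,fx=s,fy=s,interpolation=cv2.INTER_CUBIC))
crop(t,185,160,235,200,14,'pics/c1.png')
crop(t,270,160,370,240,8,'pics/c2.png')
s=cv2.imread('pics/side0.png')
crop(s,215,155,260,195,14,'pics/c3.png')
crop(s,225,200,345,310,6,'pics/c4.png')
```

```text
(no output)
```

View pics/c1.png

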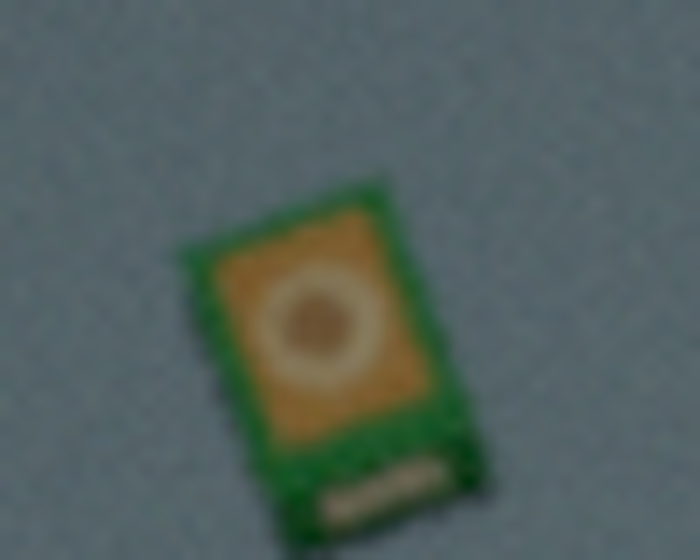

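View pics/c2.png

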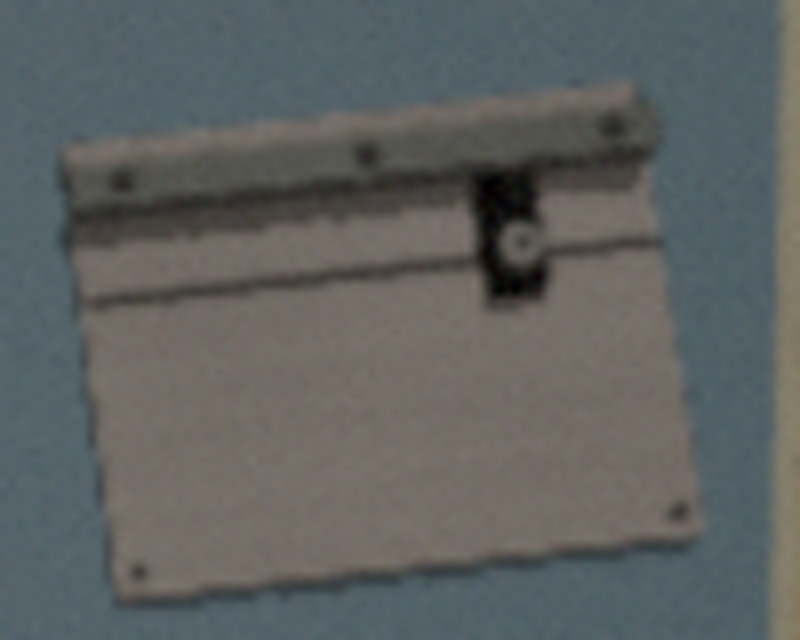

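View pics/c3.png

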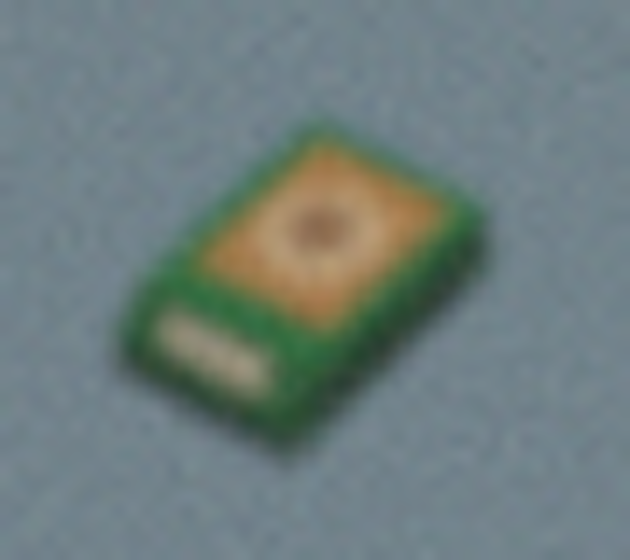

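View pics/c4.png

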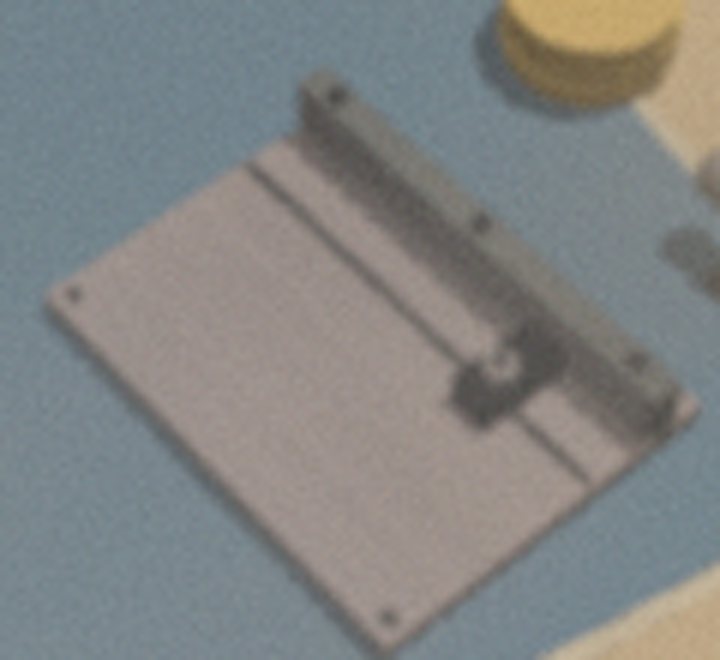

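```bash
cat > h.py <<'E'
import numpy as np, cv2
from scipy.spatial.transform import Rotation as R
from scipy.optimize import least_squares
from station import env, imaging
def proj(c,P):
    P=np.atleast_2d(P); q=R.from_rotvec(c['orientation']).inv().apply(P-c['eye'])
    return q[:,:2]/q[:,2:]*[c['K'][0,0],c['K'][1,1]]+[c['K'][0,2],c['K'][1,2]]
def unp(c,u,v,z):
    d=R.from_rotvec(c['orientation']).apply([(u-c['K'][0,2])/c['K'][0,0],(v-c['K'][1,2])/c['K'][1,1],1])
    return c['eye']+d*(z-c['eye'][2])/d[2]
def undep(c,u,v,d):
    return c['eye']+R.from_rotvec(c['orientation']).apply(np.array([(u-c['K'][0,2])/c['K'][0,0],(v-c['K'][1,2])/c['K'][1,1],1])*d)
def cr(x0,y0,s,u,v): return [x0+(u+.5)/s-.5,y0+(v+.5)/s-.5]
def fit(obs,x0):
    # obs: list (cam, modelpt, pix)
    def tf(p,m): c,s=np.cos(p[2]),np.sin(p[2]); return [p[0]+c*m[0]-s*m[1],p[1]+s*m[0]+c*m[1],m[2]]
    f=lambda p: np.concatenate([proj(c,tf(p,m))[0]-px for c,m,px in obs])
    r=least_squares(f,x0,loss='soft_l1'); return r.x, f(r.x).reshape(-1,2)
E
python3 - <<'E'
from h import *
T=imaging.calibration('top');S=imaging.calibration('side')
# pad height via depth
for n,c in (('top',T),('side',S)):
    d=np.load(f'pics/{n}0d.npy')
    for (u,v) in ([(230,190),(208,184),(300,215),(310,180),(40,200)] if n=='top' else [(160,175),(238,172),(270,270)]):
        print(n,u,v,np.round(undep(c,u,v,np.median(d[v-1:v+2,u-1:u+2])),4))
C1=lambda u,v:cr(185,160,14,u,v); C3=lambda u,v:cr(215,155,14,u,v)
C2=lambda u,v:cr(270,160,8,u,v); C4=lambda u,v:cr(225,200,6,u,v)
h=.0375;w=.026
top=[(T,(h,w,.022),C1(187,252)),(T,(h,-w,.022),C1(382,183)),(T,(-h,w,.012),C1(290,535)),(T,(-h,-w,.012),C1(485,475))]
sid=[(S,(h,w,.022),C3(312,125)),(S,(h,-w,.022),C3(485,208)),(S,(-h,w,.012),C3(125,338)),(S,(-h,-w,.012),C3(288,432))]
for o in (top,sid,top+sid):
    p,r=fit(o,[.55,.15,.3]); print('block',np.round(p,4),np.round(r,1).tolist())
b=[(T,(-.095,.12,.016),C2(118,600)),(T,(-.095,-.12,.016),C2(698,540)),(T,(.06,.12,.05),C2(75,215)),(T,(.06,-.12,.05),C2(650,155)),(T,(.078,.12,.05),C2(64,152)),(T,(.078,-.12,.05),C2(634,85))]
bs=[(S,(-.095,.12,.016),C4(47,295)),(S,(-.095,-.12,.016),C4(387,648)),(S,(.06,.12,.05),C4(303,92)),(S,(.095,-.12,.016),C4(697,408)),(S,(.078,.12,.05),C4(320,70))]
for o in (b,bs,b+bs):
    p,r=fit(o,[.5,-.15,.0]); print('bed',np.round(p,4),np.round(r,1).tolist())
bp=p
Rz=lambda a:np.array([[np.cos(a),-np.sin(a)],[np.sin(a),np.cos(a)]])
for c,px,z in [(T,C2(490,303),.034),(T,C2(545,297),.034),(T,C2(478,182),.034),(T,C2(535,172),.034),(S,C4(455,385),.034),(S,C4(482,428),.016)]:
    w=unp(c,*px,z)[:2]; print('stop',Rz(-bp[2])@(w-bp[:2]))
for n,px in (('white',(204,230)),('yellow',(160,198)),('redlook',(243,244))): print(n,unp(T,*px,.022))
print('redrack ends',unp(T,114,163,.034),unp(T,113,225,.034),'whiterack',unp(T,170,140,.04),unp(T,244,140,.04),'petri',unp(T,287,140,.045),'handp',unp(T,347,147,.05))
E
```

```text
top 230 190 [0.5875 0.1224 0.0026]
top 208 184 [0.5991 0.1949 0.021 ]
top 300 215 [ 0.516  -0.1116  0.0207]
top 310 180 [ 0.6272 -0.1359  0.0514]
top 40 200 [0.5129 0.7475 0.0016]
side 160 175 [0.3805 0.3278 0.0056]
side 238 172 [0.6006 0.192  0.0263]
side 270 270 [ 0.5067 -0.1784  0.018 ]
block [0.5954 0.1932 0.4135] [[-0.6, -0.3], [0.4, -0.6], [-0.4, 1.1], [0.6, 0.1]]
block [0.5948 0.195  0.4382] [[-0.0, -0.1], [0.2, 0.2], [-0.7, 0.0], [0.3, -0.1]]
block [0.595  0.194  0.4251] [[-1.0, -0.1], [-0.0, -0.5], [-0.5, 1.2], [0.5, 0.0], [0.4, 0.0], [0.5, 0.5], [-0.5, 0.1], [0.4, 0.1]]
bed [ 0.564  -0.1626  0.1805] [[-0.9, 0.2], [0.2, -0.8], [-1.0, -0.6], [0.8, -1.4], [-0.3, 1.9], [1.9, 1.9]]
bed [ 0.5641 -0.1651  0.1777] [[-0.5, 0.1], [-0.1, 0.8], [-1.0, -1.0], [0.9, -0.0], [0.8, -0.4]]
bed [ 0.5641 -0.1639  0.179 ] [[-0.5, 0.1], [0.6, -0.8], [-0.6, -0.7], [1.2, -1.4], [0.1, 1.8], [2.4, 2.0], [-0.7, -0.1], [-0.3, 0.4], [-1.3, -1.3], [0.6, -0.4], [0.6, -0.7]]
stop [ 0.0057445  -0.04520303]
stop [ 0.00567171 -0.06768429]
stop [ 0.0560145  -0.04768919]
stop [ 0.05751885 -0.0713801 ]
stop [ 0.00914836 -0.04930487]
stop [ 0.01168822 -0.06556349]
white [0.44674815 0.19471269 0.022     ]
yellow [0.54191173 0.34731762 0.022     ]
redlook [0.41010859 0.06621024 0.022     ]
redrack ends [0.64663527 0.50842681 0.034     ] [0.44223173 0.48578466 0.034     ] whiterack [0.73556479 0.33113922 0.04      ] [0.75151841 0.08650039 0.04      ] petri [ 0.75915248 -0.05530007  0.045     ] handp [ 0.74637552 -0.25243798  0.05      ]
```

The views agree: block at about (0.595, 0.194) with yaw 24°, bed at (0.564, -0.164) with yaw 10.3°, stop face at bed y ≈ -0.047. Next is a planning helper that prints the shifts and turns for each row.

```bash
cat >> h.py <<'E'
def yawR(xaz,tilt=0):
    # tool x at world azimuth xaz deg, z down; tilt about tool x by tilt deg
    a=np.radians(xaz); x=np.array([np.cos(a),np.sin(a),0]); z=np.array([0,0,-1.]); y=np.cross(z,x)
    return R.from_matrix(np.c_[x,y,z])*R.from_rotvec([np.radians(tilt),0,0])
def plan(pos,Rt,n,start=None):
    o=env.get_obs() if start is None else start
    p0=np.array(o['position']);R0=R.from_rotvec(o['tool_rot'])
    dr=(R0.inv()*Rt).as_rotvec(); st=(np.array(pos)-p0)/n
    print('from',np.round(p0,4),'to',np.round(pos,4),'turn deg',np.round(np.degrees(dr),1),'per row',np.round(np.degrees(dr)/n,2))
    for i in range(n):
        Ri=R0*R.from_rotvec(dr*i/n); print([np.round(100*Ri.inv().apply(st),2).tolist(),np.round(np.degrees(dr)/n,1).tolist()])
def st():
    o=env.get_obs(); Rm=R.from_rotvec(o['tool_rot']).as_matrix()
    print('t',round(o['clock'],2),'p',np.round(o['position'],4),'xaz',round(np.degrees(np.arctan2(Rm[1,0],Rm[0,0])),2),'z',np.round(Rm[:,2],3),'F',np.round(o['ft_force'],2),'w',round(o['gripper_width'],4),'q',np.round(o['joint_positions'],2))
E
python3 - <<'E'
from h import *
y=np.radians(24.4);b=np.array([.595,.194]);g=b-.017*np.array([np.cos(y),np.sin(y)]);print(g)
plan([g[0],g[1],.20],yawR(-65.6),24)
E
```

```text
[0.57951838 0.18697722]
from [0.2941 0.5792 0.2914] to [0.5795 0.187  0.2   ] turn deg [1.000e-01 0.000e+00 1.287e+02] per row [0.   0.   5.36]
[[-0.92, 1.8, 0.38], [0.0, 0.0, 5.4]]
[[-0.75, 1.88, 0.38], [0.0, 0.0, 5.4]]
[[-0.57, 1.94, 0.38], [0.0, 0.0, 5.4]]
[[-0.38, 1.98, 0.38], [0.0, 0.0, 5.4]]
[[-0.2, 2.01, 0.38], [0.0, 0.0, 5.4]]
[[-0.01, 2.02, 0.38], [0.0, 0.0, 5.4]]
[[0.18, 2.01, 0.38], [0.0, 0.0, 5.4]]
[[0.37, 1.99, 0.38], [0.0, 0.0, 5.4]]
[[0.55, 1.94, 0.38], [0.0, 0.0, 5.4]]
[[0.73, 1.88, 0.38], [0.0, 0.0, 5.4]]
[[0.9, 1.81, 0.38], [0.0, 0.0, 5.4]]
[[1.07, 1.71, 0.38], [0.0, 0.0, 5.4]]
[[1.23, 1.61, 0.38], [0.0, 0.0, 5.4]]
[[1.37, 1.49, 0.38], [0.0, 0.0, 5.4]]
[[1.5, 1.35, 0.38], [0.0, 0.0, 5.4]]
[[1.62, 1.21, 0.38], [0.0, 0.0, 5.4]]
[[1.73, 1.05, 0.38], [0.0, 0.0, 5.4]]
[[1.82, 0.88, 0.38], [0.0, 0.0, 5.4]]
[[1.89, 0.71, 0.38], [0.0, 0.0, 5.4]]
[[1.95, 0.53, 0.38], [0.0, 0.0, 5.4]]
[[1.99, 0.34, 0.38], [0.0, 0.0, 5.4]]
[[2.02, 0.16, 0.38], [0.0, 0.0, 5.4]]
[[2.02, -0.03, 0.38], [0.0, 0.0, 5.4]]
[[2.01, -0.22, 0.38], [0.0, 0.0, 5.4]]
```

```bash
python3 -m creep '[[1,[-0.9,1.8,0],[0,0,5.4]],[1,[-0.75,1.9,0.2],[0,0,5.4]],[1,[-0.6,1.95,0.4],[0,0,5.4]],[1,[-0.4,2.0,0.4],[0,0,5.4]],[1,[-0.2,2.0,0.4],[0,0,5.4]],[1,[0,2.0,0.4],[0,0,5.4]],[1,[0.2,2.0,0.4],[0,0,5.4]],[1,[0.4,2.0,0.4],[0,0,5.4]]]'
python3 -c "
from h import *
st();plan([.5795,.187,.20],yawR(-65.6),16)"
```

```text
clock: 0.82
position: [0.3849, 0.4464, 0.2619]
tool_rot: [-3.099, -0.509, 0.011]
ft_force: [0.6, 0.9, 0.1]
gripper_width: 0.0915
t 0.82 p [0.3849 0.4464 0.2619] xaz 18.66 z [-0.007  0.    -1.   ] F [0.56 0.89 0.06] w 0.0915 q [-0.71  0.4  -0.24  1.74  0.1   1.01 -0.67]
from [0.3849 0.4464 0.2619] to [0.5795 0.187  0.2   ] turn deg [ 0.2  0.4 84.3] per row [0.01 0.03 5.27]
[[0.64, 1.93, 0.38], [0.0, 0.0, 5.3]]
[[0.81, 1.86, 0.38], [0.0, 0.0, 5.3]]
[[0.98, 1.78, 0.38], [0.0, 0.0, 5.3]]
[[1.14, 1.68, 0.38], [0.0, 0.0, 5.3]]
[[1.29, 1.57, 0.38], [0.0, 0.0, 5.3]]
[[1.42, 1.44, 0.38], [0.0, 0.0, 5.3]]
[[1.55, 1.31, 0.38], [0.0, 0.0, 5.3]]
[[1.66, 1.16, 0.38], [0.0, 0.0, 5.3]]
[[1.76, 1.0, 0.38], [0.0, 0.0, 5.3]]
[[1.85, 0.84, 0.38], [0.0, 0.0, 5.3]]
[[1.92, 0.66, 0.38], [0.0, 0.0, 5.3]]
[[1.97, 0.49, 0.38], [0.0, 0.0, 5.3]]
[[2.01, 0.3, 0.38], [0.0, 0.0, 5.3]]
[[2.02, 0.12, 0.38], [0.0, 0.0, 5.3]]
[[2.03, -0.07, 0.38], [0.0, 0.0, 5.3]]
[[2.01, -0.25, 0.39], [0.0, 0.0, 5.3]]
```

```bash
python3 -m creep '[[1,[0.65,1.95,0.4],[0,0,5.4]],[1,[0.8,1.9,0.4],[0,0,5.4]],[1,[1.0,1.8,0.4],[0,0,5.4]],[1,[1.15,1.7,0.4],[0,0,5.4]],[1,[1.3,1.6,0.4],[0,0,5.4]],[1,[1.4,1.45,0.4],[0,0,5.4]],[1,[1.55,1.3,0.4],[0,0,5.4]],[1,[1.7,1.2,0.4],[0,0,5.4]]]'
python3 -c "
from h import *
st();plan([.5795,.187,.17],yawR(-65.6),8)"
```

```text
clock: 1.48
position: [0.4821, 0.3045, 0.2257]
tool_rot: [3.052, -0.725, -0.015]
ft_force: [-0.2, -0.1, -0.4]
gripper_width: 0.0918
t 1.48 p [0.4821 0.3045 0.2257] xaz -26.73 z [-0.01  -0.002 -1.   ] F [-0.18 -0.08 -0.35] w 0.0918 q [-0.59  0.41 -0.03  1.82  0.01  0.92 -1.08]
from [0.4821 0.3045 0.2257] to [0.5795 0.187  0.17  ] turn deg [ 0.5  0.3 38.9] per row [0.06 0.04 4.86]
[[1.75, 0.76, 0.69], [0.1, 0.0, 4.9]]
[[1.81, 0.61, 0.69], [0.1, 0.0, 4.9]]
[[1.86, 0.45, 0.69], [0.1, 0.0, 4.9]]
[[1.89, 0.3, 0.69], [0.1, 0.0, 4.9]]
[[1.91, 0.14, 0.69], [0.1, 0.0, 4.9]]
[[1.91, -0.03, 0.69], [0.1, 0.0, 4.9]]
[[1.9, -0.19, 0.69], [0.1, 0.0, 4.9]]
[[1.88, -0.35, 0.69], [0.1, 0.0, 4.9]]
```

```bash
python3 -m creep '[[1,[1.75,0.75,0.7],[0.1,0,5]],[1,[1.8,0.6,0.7],[0.1,0,5]],[1,[1.85,0.45,0.7],[0.1,0,5]],[1,[1.9,0.3,0.7],[0.1,0,5]],[1,[1.9,0.15,0.7],[0.1,0,5]],[1,[1.9,0,0.7],[0.1,0,5]],[1,[1.9,-0.2,0.7],[0.1,0,5]],[1,[1.9,-0.35,0.7],[0.1,0,5]]]'
python3 - <<'E'
from h import *
st()
p,d=imaging.snapshot('wrist'); cv2.imwrite('pics/w1.png',cv2.cvtColor(p,cv2.COLOR_RGB2BGR)); np.save('pics/w1d.npy',d)
c=imaging.calibration('wrist'); print(c['eye'],c['orientation'])
h=.0375;w=.026;y=.425
for m in [(h,w,.022),(h,-w,.022),(-h,w,.012),(-h,-w,.012),(-.0275,w,.022),(-.0275,-w,.022)]:
    print(m,proj(c,[.595+np.cos(y)*m[0]-np.sin(y)*m[1],.194+np.sin(y)*m[0]+np.cos(y)*m[1],m[2]])[0].round(1))
E
```

```text
clock: 2.15
position: [0.5795, 0.1777, 0.1653]
tool_rot: [-2.588, 1.772, 0.007]
ft_force: [0.0, 0.3, 0.2]
gripper_width: 0.0913
t 2.15 p [0.5795 0.1777 0.1653] xaz -68.8 z [-0.001  0.007 -1.   ] F [0.   0.33 0.16] w 0.0913 q [-0.46  0.54  0.16  1.78 -0.12  0.83 -1.44]
[0.65986909 0.20064246 0.2558735 ] [ 2.3675194  -1.63798913 -0.25973207]
(0.0375, 0.026, 0.022) [198.1 133.7]
(0.0375, -0.026, 0.022) [267.4 129.1]
(-0.0375, 0.026, 0.012) [211.1 221.1]
(-0.0375, -0.026, 0.012) [272.  217.5]
(-0.0275, 0.026, 0.022) [207.9 214.5]
(-0.0275, -0.026, 0.022) [271.9 210.7]
```

View pics/w1.png

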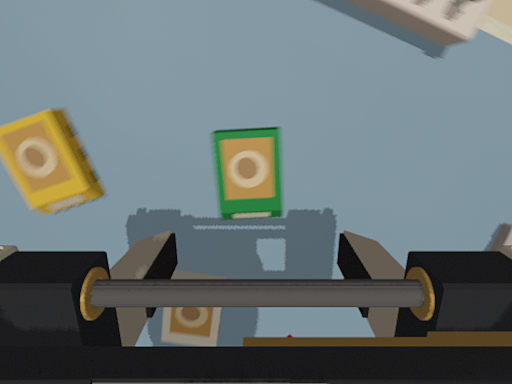

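The block's corners are at about (213,133), (281,128), (283,216) and (222,219). That is 10–14 px off the prediction, probably because the arm was still settling. I'll take it again at rest.

Run:
```python
from h import *
st(); c=imaging.calibration('wrist')
p,d=imaging.snapshot('wrist'); np.save('pics/w2d.npy',d); st()
im=cv2.cvtColor(p,cv2.COLOR_RGB2BGR); cv2.imwrite('pics/w2.png',im)
cv2.imwrite('pics/w2c.png',cv2.resize(im[110:235,180:320],None,fx=5,fy=5,interpolation=cv2.INTER_CUBIC))
np.save('pics/w2cal.npy',c,allow_pickle=True)
h=.0375;w=.026;y=.425
for m in [(h,w,.022),(h,-w,.022),(-h,w,.012),(-h,-w,.012),(-.0275,w,.022),(-.0275,-w,.022)]:
    print(m,proj(c,[.595+np.cos(y)*m[0]-np.sin(y)*m[1],.194+np.sin(y)*m[0]+np.cos(y)*m[1],m[2]])[0].round(1))
```

```text
t 2.2 p [0.5813 0.1724 0.1639] xaz -69.41 z [-0.001  0.003 -1.   ] F [ 1.86 -3.71 -0.11] w 0.092 q [-0.46  0.54  0.17  1.78 -0.12  0.83 -1.44]
t 2.25 p [0.5803 0.1737 0.1644] xaz -69.01 z [-0.002  0.003 -1.   ] F [-0.18 -0.8  -0.5 ] w 0.0916 q [-0.46  0.54  0.17  1.78 -0.12  0.83 -1.44]
(0.0375, 0.026, 0.022) [198.1 133.7]
(0.0375, -0.026, 0.022) [267.4 129.1]
(-0.0375, 0.026, 0.012) [211.1 221.1]
(-0.0375, -0.026, 0.012) [272.  217.5]
(-0.0275, 0.026, 0.022) [207.9 214.5]
(-0.0275, -0.026, 0.022) [271.9 210.7]
```

View pics/w2c.png

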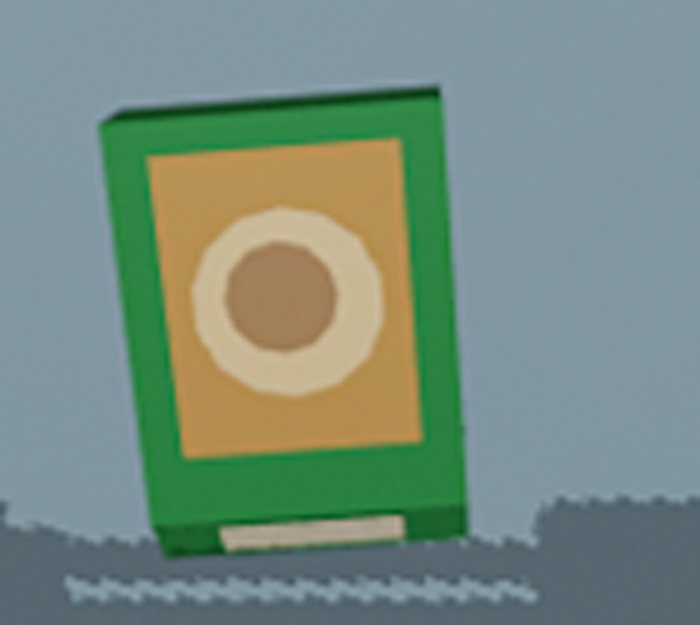

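At rest the corners are at (200,135), (268,129), (211,215) and (273,211), within about 3 px of the prediction. Now I'll refine the fit and plan the grasp.

Run:
```python
from h import *
c=np.load('pics/w2cal.npy',allow_pickle=True).item()
C=lambda u,v:cr(180,110,5,u,v);h=.0375;w=.026
o=[(c,(h,w,.022),C(100,124)),(c,(h,-w,.022),C(440,97)),(c,(-.0275,w,.022),C(155,527)),(c,(-.0275,-w,.022),C(466,507)),(c,(-h,-w,.012),C(467,538)),(c,(-h,w,.012),C(168,555))]
p,r=fit(o,[.595,.194,.42]);print(p,np.degrees(p[2]),r.round(1).tolist())
y=p[2];g=p[:2]-.017*np.array([np.cos(y),np.sin(y)]);print(g)
plan([g[0],g[1],.082],yawR(np.degrees(y)-90),4)
```

```text
[0.5952282  0.19298062 0.43450338] 24.895210046422765 [[-0.6, -0.1], [0.7, 0.0], [-1.1, -0.1], [0.6, -0.5], [0.6, 0.2], [-0.5, 0.9]]
[0.57980785 0.1858243 ]
from [0.5803 0.1737 0.1644] to [0.5798 0.1858 0.082 ] turn deg [ 0.   0.2 -3.9] per row [ 0.01  0.05 -0.98]
[[-0.28, -0.1, 2.06], [0.0, 0.1, -1.0]]
[[-0.28, -0.1, 2.06], [0.0, 0.1, -1.0]]
[[-0.28, -0.11, 2.06], [0.0, 0.1, -1.0]]
[[-0.28, -0.11, 2.06], [0.0, 0.1, -1.0]]
```

```bash
python3 -m creep '[[1,[-0.3,-0.1,1.5],[0,0,-1]],[1,[-0.3,-0.1,1.8],[0,0,-1]],[1,[-0.3,-0.1,1.8],[0,0,-1]],[1,[-0.3,-0.1,1.5],[0,0,-1]],[1,[0,0,0.8],[0,0,0]],[1,[0,0,0.3],[0,0,0]],[1,[0,0,0],[0,0,0]],[1,[0,0,0],[0,0,0]]]'
python3 - <<'E'
from h import *
plan([.5798,.1858,.071],yawR(24.9-90),4);st()
E
```

```text
clock: 2.92
position: [0.578, 0.1906, 0.0853]
tool_rot: [-2.656, 1.671, 0.009]
ft_force: [0.4, -0.1, 0.2]
gripper_width: 0.0921
from [0.578  0.1906 0.0853] to [0.5798 0.1858 0.071 ] turn deg [0.  0.4 0.8] per row [0.   0.1  0.19]
[[0.13, 0.01, 0.36], [0.0, 0.1, 0.2]]
[[0.13, 0.01, 0.36], [0.0, 0.1, 0.2]]
[[0.13, 0.01, 0.36], [0.0, 0.1, 0.2]]
[[0.13, 0.01, 0.36], [0.0, 0.1, 0.2]]
t 2.92 p [0.578  0.1906 0.0853] xaz -64.35 z [-0.003  0.006 -1.   ] F [ 0.37 -0.08  0.17] w 0.0921 q [-0.45  0.66  0.12  1.8  -0.13  0.69 -1.38]
```

```bash
python3 -m creep '[[1,[0.2,0,0.5],[0,0.1,0.2]],[1,[0.15,0,0.5],[0,0.1,0.2]],[1,[0.1,0,0.3],[0,0,0.2]],[1,[0,0,0.1],[0,0,0]],[1,[0,0,0],[0,0,0]],[-0.5,[0,0,0],[0,0,0]],[-0.5,[0,0,0],[0,0,0]],[-0.5,[0,0,0],[0,0,0]]]' 20
python3 - <<'E'
from h import *
st()
E
```

```text
clock: 3.58
position: [0.5825, 0.1862, 0.0735]
tool_rot: [-2.644, 1.687, -0.002]
ft_force: [0.6, 0.4, 0.1]
gripper_width: 0.0765
t 3.58 p [0.5825 0.1862 0.0735] xaz -65.08 z [ 0.004  0.004 -1.   ] F [0.63 0.38 0.14] w 0.0765 q [-0.45  0.68  0.13  1.8  -0.13  0.67 -1.38]
```

```bash
python3 -m creep '[[-0.5,[0,0,0.1],[0,0,0]],[-0.5,[0,0,0],[0,0,0]],[-0.5,[0,0,0],[0,0,0]],[-0.5,[0,0,0],[0,0,0]],[-0.5,[0,0,0],[0,0,0]],[-0.5,[0,0,0],[0,0,0]],[-0.5,[0,0,0],[0,0,0]],[-0.5,[0,0,0],[0,0,0]]]' 20
python3 - <<'E'
from h import *
st()
E
```

```text
clock: 4.25
position: [0.5827, 0.1864, 0.0727]
tool_rot: [-2.643, 1.686, -0.003]
ft_force: [0.0, 0.1, 0.7]
gripper_width: 0.0521
t 4.25 p [0.5827 0.1864 0.0727] xaz -65.07 z [ 0.005  0.004 -1.   ] F [0.05 0.09 0.74] w 0.0521 q [-0.45  0.68  0.13  1.8  -0.13  0.66 -1.38]
```

Gripped: the opening reads 52.1 mm. Next I lift and carry to a hover over the bed.

```bash
python3 -m creep '[[-0.5,[0,0,-0.5],[0,0,0]],[-0.5,[0,0,-1],[0,0,0]],[-0.5,[0,0,-1.5],[0,0,0]],[-0.5,[0,0,-2],[0,0,0]],[-0.5,[0,0,-2],[0,0,0]],[-0.5,[0,0,-2],[0,0,0]],[-0.5,[0.5,0,-2],[0,0,0]],[-0.5,[1,0,-1],[0,0,0]]]' 20
python3 - <<'E'
from h import *
st()
bp=np.array([.5641,-.1639]);a=.179
f=lambda x,y:bp+[np.cos(a)*x-np.sin(a)*y,np.sin(a)*x+np.cos(a)*y]
t=f(-.0055,-.005);print(t)
plan([*t,.20],yawR(10.25-90),16)
E
```

```text
clock: 4.92
position: [0.5843, 0.1735, 0.1976]
tool_rot: [2.651, -1.685, -0.008]
ft_force: [0.8, 0.6, -0.6]
gripper_width: 0.0518
t 4.92 p [0.5843 0.1735 0.1976] xaz -64.86 z [-0.005  0.003 -1.   ] F [ 0.76  0.57 -0.58] w 0.0518 q [-0.45  0.5   0.16  1.75 -0.1   0.9  -1.38]
[ 0.55957811 -0.16979936]
from [0.5843 0.1735 0.1976] to [ 0.5596 -0.1698  0.2   ] turn deg [ 0.2  0.2 14.9] per row [0.01 0.01 0.93]
[[1.88, 1.05, -0.02], [0.0, 0.0, 0.9]]
[[1.89, 1.02, -0.02], [0.0, 0.0, 0.9]]
[[1.91, 0.99, -0.02], [0.0, 0.0, 0.9]]
[[1.93, 0.96, -0.02], [0.0, 0.0, 0.9]]
[[1.94, 0.93, -0.02], [0.0, 0.0, 0.9]]
[[1.96, 0.9, -0.02], [0.0, 0.0, 0.9]]
[[1.97, 0.86, -0.02], [0.0, 0.0, 0.9]]
[[1.98, 0.83, -0.02], [0.0, 0.0, 0.9]]
[[2.0, 0.8, -0.02], [0.0, 0.0, 0.9]]
[[2.01, 0.77, -0.02], [0.0, 0.0, 0.9]]
[[2.02, 0.73, -0.02], [0.0, 0.0, 0.9]]
[[2.03, 0.7, -0.02], [0.0, 0.0, 0.9]]
[[2.04, 0.67, -0.02], [0.0, 0.0, 0.9]]
[[2.06, 0.63, -0.02], [0.0, 0.0, 0.9]]
[[2.07, 0.6, -0.02], [0.0, 0.0, 0.9]]
[[2.07, 0.57, -0.02], [0.0, 0.0, 0.9]]
```

```bash
python3 -m creep '[[-0.5,[1.9,1.05,0],[0,0,0.9]],[-0.5,[1.9,1,0],[0,0,0.9]],[-0.5,[1.9,1,0],[0,0,0.9]],[-0.5,[1.95,0.95,0],[0,0,0.9]],[-0.5,[1.95,0.95,0],[0,0,0.9]],[-0.5,[1.95,0.9,0],[0,0,0.9]],[-0.5,[1.95,0.85,0],[0,0,0.9]],[-0.5,[2,0.85,0],[0,0,0.9]]]' 20
python3 -m creep '[[-0.5,[2,0.8,0],[0,0,0.9]],[-0.5,[2,0.75,0],[0,0,0.9]],[-0.5,[2,0.75,0],[0,0,0.9]],[-0.5,[2,0.7,0],[0,0,0.9]],[-0.5,[2,0.65,0],[0,0,0.9]],[-0.5,[2,0.6,0],[0,0,0.9]],[-0.5,[1,0.3,0],[0,0,0.5]],[-0.5,[0,0,0],[0,0,0]]]' 20
python3 - <<'E'
from h import *
st()
plan([.5596,-.1698,.2],yawR(10.25-90),4)
E
```

```text
clock: 5.58
position: [0.5755, -0.0047, 0.2048]
tool_rot: [-2.533, 1.841, -0.002]
ft_force: [0.3, -0.2, -0.3]
gripper_width: 0.0523
clock: 6.25
position: [0.5612, -0.1616, 0.206]
tool_rot: [-2.419, 1.994, -0.006]
ft_force: [0.1, 0.3, -1.6]
gripper_width: 0.052
t 6.25 p [ 0.5612 -0.1616  0.206 ] xaz -79.0 z [ 0.007  0.003 -1.   ] F [ 0.07  0.32 -1.6 ] w 0.052 q [ 0.01  0.46  0.29  1.82 -0.17  0.88 -1.  ]
from [ 0.5612 -0.1616  0.206 ] to [ 0.5596 -0.1698  0.2   ] turn deg [-0.4  0.1  0.8] per row [-0.1   0.02  0.19]
[[0.19, 0.08, 0.15], [-0.1, 0.0, 0.2]]
[[0.19, 0.08, 0.15], [-0.1, 0.0, 0.2]]
[[0.19, 0.08, 0.15], [-0.1, 0.0, 0.2]]
[[0.19, 0.08, 0.15], [-0.1, 0.0, 0.2]]
```

Run:
```python
from h import *
c=imaging.calibration('wrist')
p,d=imaging.snapshot('wrist'); c2=imaging.calibration('wrist'); print(c['eye']-c2['eye']); st()
im=cv2.cvtColor(p,cv2.COLOR_RGB2BGR)
cv2.imwrite('pics/w3.png',im)
cv2.imwrite('pics/w3b.png',cv2.resize(im[60:260,180:420],None,fx=3,fy=3,interpolation=cv2.INTER_CUBIC))
np.save('pics/w3cal.npy',c,allow_pickle=True)
bp=np.array([.5641,-.1639]);a=.179
f=lambda x,y:bp+[np.cos(a)*x-np.sin(a)*y,np.sin(a)*x+np.cos(a)*y]
for n,x,y,z in [('fence topfront+y',.06,.12,.05),('fence topfront-y',.06,-.12,.05),('stop near+y',.01,-.047,.034),('stop near-y',.01,-.071,.034),('stop far+y top',.06,-.047,.034)]: print(n,proj(c,[*f(x,y),z])[0].round(1))
```

```text
[-1.22768305e-04 -1.09187572e-03  3.66082679e-05]
t 6.3 p [ 0.5613 -0.1605  0.2059] xaz -78.94 z [ 0.007  0.003 -1.   ] F [ 0.3  -0.72 -1.87] w 0.0518 q [ 0.01  0.46  0.29  1.82 -0.17  0.88 -1.  ]
fence topfront+y [108.7 122.9]
fence topfront-y [413.4 127.1]
stop near+y [313.1 181.9]
stop near-y [340.2 182.2]
stop far+y top [317.1 124.2]
```

View pics/w3.png

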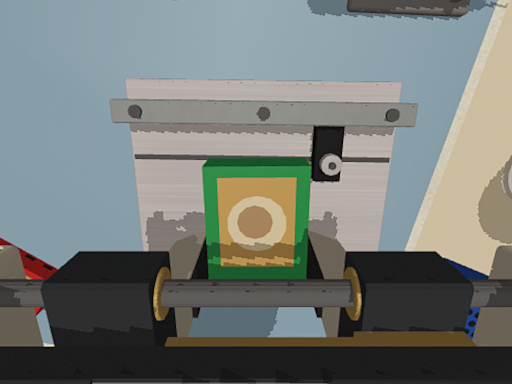

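View pics/w3b.png

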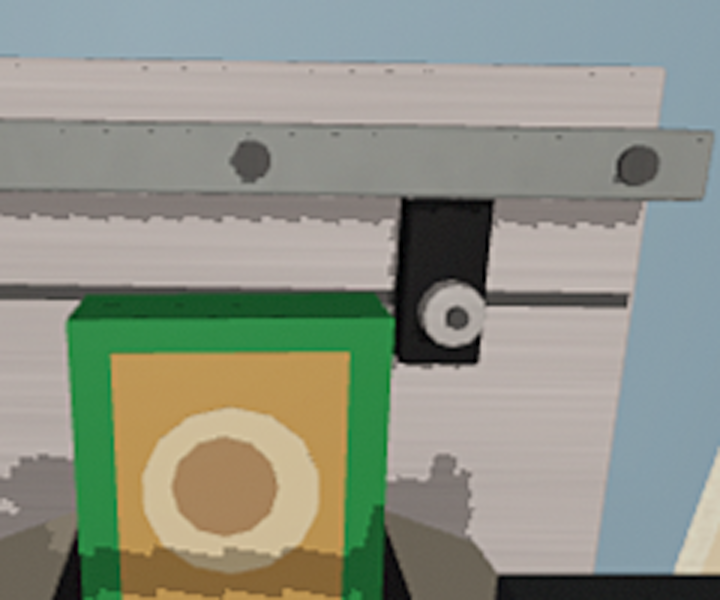

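The fence's front top edge runs from (112,123) to (416,127), and the stop's near corners are at (313,180) and (339,181). That matches the model to about 2 mm, and the block is square in the jaws. Now lower it about 5 mm clear of the stop and about 15 mm clear of the fence.

Run:
```python
from h import *
c=np.load('pics/w3cal.npy',allow_pickle=True).item()
bp=np.array([.5641,-.1639]);a=.179
inv=lambda w:[np.cos(a)*(w[0]-bp[0])+np.sin(a)*(w[1]-bp[1]),-np.sin(a)*(w[0]-bp[0])+np.cos(a)*(w[1]-bp[1])]
for u,v,z in [(312.7,180,.016),(339.3,180.7,.034),(314.3,126.7,.034),(112,123,.05),(416,127,.05),(310.5,166,.155),(202.5,166,.155)]: print(u,v,np.round(inv(unp(c,u,v,z)),4))
f=lambda x,y:bp+[np.cos(a)*x-np.sin(a)*y,np.sin(a)*x+np.cos(a)*y]
plan([*f(-.0075,-.0155),.096],yawR(10.25-90),6)
```

```text
312.7 180 [ 0.007  -0.0499]
339.3 180.7 [ 0.0114 -0.0701]
314.3 126.7 [ 0.0579 -0.0448]
112 123 [0.0599 0.1174]
416 127 [ 0.0601 -0.122 ]
310.5 166 [ 0.05   -0.0224]
202.5 166 [0.0493 0.0287]
from [ 0.5613 -0.1605  0.2059] to [ 0.5595 -0.1805  0.096 ] turn deg [-0.4  0.1  0.8] per row [-0.07  0.02  0.14]
[[0.32, 0.11, 1.83], [-0.1, 0.0, 0.1]]
[[0.32, 0.1, 1.83], [-0.1, 0.0, 0.1]]
[[0.32, 0.1, 1.83], [-0.1, 0.0, 0.1]]
[[0.32, 0.1, 1.83], [-0.1, 0.0, 0.1]]
[[0.32, 0.1, 1.83], [-0.1, 0.0, 0.1]]
[[0.32, 0.09, 1.83], [-0.1, 0.0, 0.1]]
```

```bash
python3 -m creep '[[-0.5,[0.3,0.1,1.5],[-0.1,0,0.2]],[-0.5,[0.35,0.1,1.8],[-0.1,0,0.2]],[-0.5,[0.35,0.1,1.8],[-0.1,0,0.2]],[-0.5,[0.35,0.1,1.8],[-0.1,0,0.2]],[-0.5,[0.3,0.1,1.8],[-0.1,0,0]],[-0.5,[0.3,0.1,1],[0,0,0]],[-0.5,[0,0,0.4],[0,0,0]],[-0.5,[0,0,0],[0,0,0]]]' 20
cat >> h.py <<'E'
bp=np.array([.5641,-.1639]);ba=.179
inv=lambda w:np.array([np.cos(ba)*(w[0]-bp[0])+np.sin(ba)*(w[1]-bp[1]),-np.sin(ba)*(w[0]-bp[0])+np.cos(ba)*(w[1]-bp[1])])
f=lambda x,y:bp+[np.cos(ba)*x-np.sin(ba)*y,np.sin(ba)*x+np.cos(ba)*y]
def sb():
    o=env.get_obs();F=o['ft_force'];st();print('TCP bed',inv(o['position']).round(4),'F bed',np.round([np.cos(ba)*F[0]+np.sin(ba)*F[1],-np.sin(ba)*F[0]+np.cos(ba)*F[1],F[2]],2))
E
python3 - <<'E'
from h import *
sb();plan([*f(-.0075,-.0155),.090],yawR(10.25-90),4)
E
```

```text
clock: 6.97
position: [0.5641, -0.1669, 0.1025]
tool_rot: [-2.42, 1.988, 0.007]
ft_force: [-0.2, 0.0, -2.6]
gripper_width: 0.0516
t 6.97 p [ 0.5641 -0.1669  0.1025] xaz -78.82 z [ 0.003  0.011 -1.   ] F [-0.23  0.04 -2.64] w 0.0516 q [ 0.06  0.62  0.24  1.85 -0.23  0.7  -0.94]
TCP bed [-0.0005 -0.003 ] F bed [-0.22  0.08 -2.64]
from [ 0.5641 -0.1669  0.1025] to [ 0.5595 -0.1805  0.09  ] turn deg [-0.3  0.6  0.9] per row [-0.07  0.14  0.23]
[[0.31, 0.18, 0.31], [-0.1, 0.1, 0.2]]
[[0.31, 0.18, 0.31], [-0.1, 0.1, 0.2]]
[[0.31, 0.18, 0.31], [-0.1, 0.1, 0.2]]
[[0.31, 0.18, 0.31], [-0.1, 0.1, 0.2]]
```

```bash
python3 -m creep '[[-0.5,[0.4,0.25,0],[-0.1,0.1,0.3]],[-0.5,[0.4,0.25,0],[-0.1,0.1,0.3]],[-0.5,[0.4,0.25,0],[-0.1,0.1,0.3]],[-0.5,[0.3,0.2,0.2],[-0.1,0.1,0.3]],[-0.5,[0,0.1,0.3],[0,0.1,0]],[-0.5,[0,0,0.3],[0,0.1,0]],[-0.5,[0,0,0.2],[0,0,0]],[-0.5,[0,0,0],[0,0,0]]]' 20
python3 - <<'E'
from h import *
sb();plan([*f(-.0075,-.0155),.0885],yawR(10.25-90),4)
E
```

```text
clock: 7.63
position: [0.5589, -0.1848, 0.0962]
tool_rot: [-2.405, 2.021, -0.009]
ft_force: [-0.2, -0.4, -1.2]
gripper_width: 0.0517
t 7.63 p [ 0.5589 -0.1848  0.0962] xaz -80.07 z [ 0.005 -0.003 -1.   ] F [-0.18 -0.41 -1.21] w 0.0517 q [ 0.08  0.63  0.25  1.86 -0.23  0.68 -0.93]
TCP bed [-0.0089 -0.0196] F bed [-0.25 -0.37 -1.21]
from [ 0.5589 -0.1848  0.0962] to [ 0.5595 -0.1805  0.0885] turn deg [-0.2 -0.2 -0.3] per row [-0.06 -0.06 -0.08]
[[-0.1, -0.03, 0.19], [-0.1, -0.1, -0.1]]
[[-0.1, -0.03, 0.19], [-0.1, -0.1, -0.1]]
[[-0.1, -0.03, 0.19], [-0.1, -0.1, -0.1]]
[[-0.1, -0.03, 0.19], [-0.1, -0.1, -0.1]]
```

```bash
python3 -m creep '[[-0.5,[-0.3,0,0],[-0.1,0,0]],[-0.5,[-0.2,0,0.1],[-0.1,0,-0.1]],[-0.5,[0,0,0.3],[0,0,-0.1]],[-0.5,[0,0,0.3],[0,0,0]],[-0.5,[0,0,0.3],[0,0,0]],[-0.5,[0,0,0.3],[0,0,0]],[-0.5,[0,0,0.1],[0,0,0]],[-0.5,[0,0,0],[0,0,0]]]' 20
python3 - <<'E'
from h import *
sb()
E
```

```text
clock: 8.3
position: [0.5601, -0.1787, 0.0858]
tool_rot: [-2.411, 2.013, -0.008]
ft_force: [-0.9, 0.3, -1.3]
gripper_width: 0.0516
t 8.3 p [ 0.5601 -0.1787  0.0858] xaz -79.72 z [ 0.004 -0.003 -1.   ] F [-0.92  0.3  -1.3 ] w 0.0516 q [ 0.07  0.64  0.24  1.86 -0.24  0.66 -0.93]
TCP bed [-0.0065 -0.0139] F bed [-0.85  0.46 -1.3 ]
```

```bash
python3 -m creep '[[-0.5,[0,0,0.15],[0,0,0]],[-0.5,[0,0,0.15],[0,0,0]],[-0.5,[0,0,0.15],[0,0,0]],[-0.5,[0,0,0.1],[0,0,0]],[-0.5,[0,0,0.1],[0,0,0]],[-0.5,[0,0,0],[0,0,0]],[-0.5,[0,0,0],[0,0,0]],[-0.5,[0,0,0],[0,0,0]]]' 20
python3 - <<'E'
from h import *
sb()
p,d=imaging.snapshot('side')
im=cv2.cvtColor(p,cv2.COLOR_RGB2BGR)
cv2.imwrite('pics/s4.png',cv2.resize(im[195:315,225:355],None,fx=5,fy=5,interpolation=cv2.INTER_CUBIC))
E
```

```text
clock: 8.97
position: [0.5613, -0.1791, 0.0853]
tool_rot: [-2.409, 2.011, -0.009]
ft_force: [-1.4, 0.2, 3.6]
gripper_width: 0.0522
t 8.97 p [ 0.5613 -0.1791  0.0853] xaz -79.7 z [ 0.007 -0.001 -1.   ] F [-1.35  0.2   3.63] w 0.0522 q [ 0.08  0.64  0.24  1.86 -0.24  0.66 -0.93]
TCP bed [-0.0055 -0.0144] F bed [-1.29  0.44  3.63]
```

View pics/s4.png

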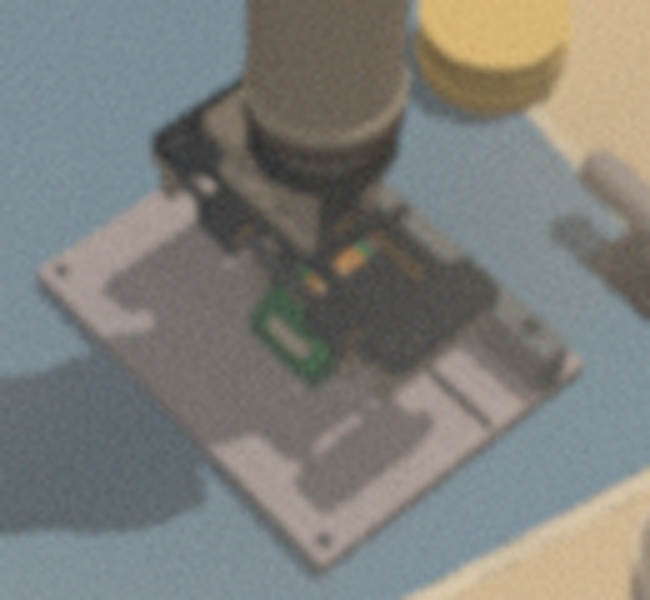

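The block is on the bed (Fz +3.6 N). Now I slide it towards the stop in small steps and watch the sideways force.

```bash
python3 -m creep '[[-0.5,[0.25,0.05,0],[0,0,0]],[-0.5,[0.25,0.05,0],[0,0,0]],[-0.5,[0.2,0,0],[0,0,0]],[-0.5,[0.2,0,0],[0,0,0]],[-0.5,[0.1,0,0],[0,0,0]],[-0.5,[0,0,0],[0,0,0]],[-0.5,[0,0,0],[0,0,0]],[-0.5,[0,0,0],[0,0,0]]]' 20
python3 - <<'E'
from h import *
sb()
E
```

```text
clock: 9.68
position: [0.5623, -0.1852, 0.0854]
tool_rot: [-2.41, 2.004, 0.001]
ft_force: [-1.4, 1.9, 4.5]
gripper_width: 0.0517
t 9.68 p [ 0.5623 -0.1852  0.0854] xaz -79.48 z [ 0.004  0.006 -1.   ] F [-1.4   1.92  4.46] w 0.0517 q [ 0.09  0.65  0.24  1.85 -0.24  0.67 -0.91]
TCP bed [-0.0055 -0.0207] F bed [-1.03  2.14  4.46]
```

```bash
python3 -m creep '[[-0.5,[0.2,0,0],[0,0,0]],[-0.5,[0.2,0,0],[0,0,0]],[-0.5,[0.2,0,0],[0,0,0]],[-0.5,[0.2,0,0],[0,0,0]],[-0.5,[0.2,0,0],[0,0,0]],[-0.5,[0.2,0,0],[0,0,0]],[-0.5,[0.2,0,0],[0,0,0]],[-0.5,[0.2,0,0],[0,0,0]]]' 20
python3 - <<'E'
from h import *
sb()
E
```

```text
clock: 10.35
position: [0.5629, -0.1867, 0.0857]
tool_rot: [-2.413, 1.987, 0.035]
ft_force: [-3.4, 5.1, 7.4]
gripper_width: 0.0518
t 10.35 p [ 0.5629 -0.1867  0.0857] xaz -78.93 z [-0.007  0.026 -1.   ] F [-3.41  5.13  7.37] w 0.0518 q [ 0.12  0.65  0.22  1.83 -0.25  0.7  -0.89]
TCP bed [-0.0053 -0.0222] F bed [-2.44  5.65  7.37]
```

```bash
python3 -m creep '[[-0.5,[0,0,0],[0,0,0]],[-0.5,[-0.1,0,0],[0,0,0.3]],[0.35,[0,0,0],[0,0,0]],[0.35,[0,0,0],[0,0,0]],[0.35,[0,0,0],[0,0,0]],[0.35,[0,0,-0.3],[0,0,0]],[0.35,[0,0,-1],[0,0,0]],[0.35,[0,0,-2],[0,0,0]]]' 20
python3 - <<'E'
from h import *
sb()
E
```

```text
clock: 11.02
position: [0.5594, -0.1878, 0.1151]
tool_rot: [-2.41, 2.0, 0.044]
ft_force: [0.6, 0.2, -0.3]
gripper_width: 0.062
t 11.02 p [ 0.5594 -0.1878  0.1151] xaz -79.39 z [-0.015  0.026 -1.   ] F [ 0.58  0.15 -0.33] w 0.062 q [ 0.1   0.61  0.24  1.83 -0.23  0.76 -0.91]
TCP bed [-0.0088 -0.0227] F bed [ 0.59  0.05 -0.33]
```

```bash
python3 -m creep '[[0.35,[0,0,-2],[-0.4,0,0]],[0.35,[0,0,-2],[-0.4,0,0]],[-1,[0,0,-2],[-0.4,-0.4,0]],[-1,[0,0.5,-2],[-0.4,-0.4,0]],[-1,[0,1,-1],[0,0,0]],[-1,[0,1,0],[0,0,0]],[-1,[0,0,0],[0,0,0]],[-1,[0,0,0],[0,0,0]]]' 20
python3 - <<'E'
from h import *
sb()
c=imaging.calibration('wrist')
p,d=imaging.snapshot('wrist')
im=cv2.cvtColor(p,cv2.COLOR_RGB2BGR)
cv2.imwrite('pics/w5.png',im)
cv2.imwrite('pics/w5b.png',cv2.resize(im[60:260,180:420],None,fx=3,fy=3,interpolation=cv2.INTER_CUBIC))
np.save('pics/w5cal.npy',c,allow_pickle=True)
E
```

```text
clock: 11.68
position: [0.538, -0.1971, 0.219]
tool_rot: [2.415, -2.007, -0.077]
ft_force: [0.6, 0.4, -0.4]
gripper_width: 0.0271
t 11.68 p [ 0.538  -0.1971  0.219 ] xaz -79.5 z [-0.038  0.031 -0.999] F [ 0.58  0.42 -0.39] w 0.0271 q [ 0.09  0.45  0.29  1.8  -0.17  0.96 -0.93]
TCP bed [-0.0316 -0.028 ] F bed [ 0.65  0.31 -0.39]
```

View pics/w5.png

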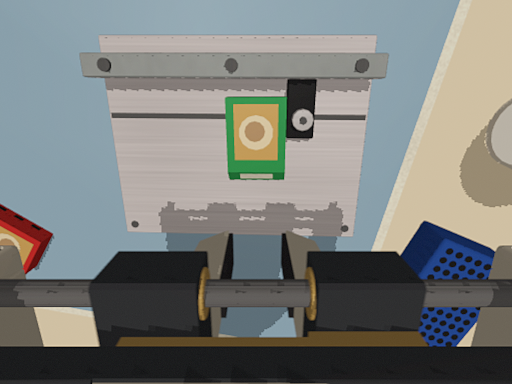

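View pics/w5b.png

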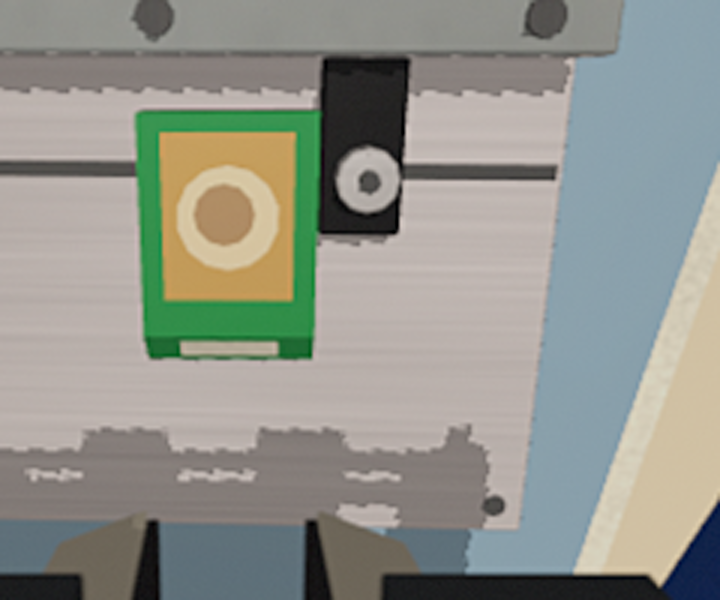

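The block lies flat against the stop (shared edge near crop column 320), with about 15 mm of gap to the fence. Next I measure its pose and plan the tilted approach.

Run:
```python
from h import *
c=np.load('pics/w5cal.npy',allow_pickle=True).item()
C=lambda u,v:cr(180,60,3,u,v);h=.0375;w=.026;b=.016
o=[(c,(h,w,.022+b),C(136,113)),(c,(h,-w,.022+b),C(320,110)),(c,(-.0275,w,.022+b),C(147,338)),(c,(-.0275,-w,.022+b),C(315,337)),(c,(-h,-w,.012+b),C(313,357)),(c,(-h,w,.012+b),C(151,357))]
p,r=fit(o,[.57,-.18,.18]);print(inv(p),np.degrees(p[2])-10.26,r.round(1).tolist())
u=[unp(c,*C(0,53),.05),unp(c,*C(618,53),.05)];print('fence edge',inv(u[0]),inv(u[1]))
Rt=yawR(-79.75,45);zt=Rt.as_matrix()[:,2];print(zt)
lab=np.array([*f(inv(p)[0]-.0325,-.021),.033]); pos=lab-zt*(.066+.03);print(lab,pos)
plan(pos+[0,0,.03],Rt,8)
```

```text
[ 0.00767128 -0.0207396 ] 0.9990054208494605 [[-0.5, -0.3], [0.3, -0.0], [-0.8, -0.4], [0.6, -0.2], [0.6, 0.6], [-0.3, 0.6]]
fence edge [0.05983978 0.03935197] [ 0.06045178 -0.12104645]
[ 0.69582185  0.12582509 -0.70710678]
[ 0.54340694 -0.18898511  0.033     ] [ 0.47660805 -0.20106432  0.10088225]
from [ 0.5377 -0.1972  0.2187] to [ 0.4766 -0.2011  0.1309] turn deg [46.9  2.2 -0.6] per row [ 5.86  0.27 -0.07]
[[-0.05, 0.72, 1.12], [5.9, 0.3, -0.1]]
[[-0.06, 0.83, 1.04], [5.9, 0.3, -0.1]]
[[-0.06, 0.94, 0.95], [5.9, 0.3, -0.1]]
[[-0.07, 1.03, 0.85], [5.9, 0.3, -0.1]]
[[-0.07, 1.11, 0.74], [5.9, 0.3, -0.1]]
[[-0.08, 1.18, 0.62], [5.9, 0.3, -0.1]]
[[-0.08, 1.24, 0.5], [5.9, 0.3, -0.1]]
[[-0.08, 1.28, 0.37], [5.9, 0.3, -0.1]]
```

```bash
python3 -m creep '[[-1,[0,1.0,0],[5.9,0.3,0]],[-1,[0,1.0,0.4],[5.9,0.3,0]],[-1,[0,1.0,0.6],[5.9,0.3,0]],[-1,[0,1.05,0.8],[5.9,0.3,0]],[-1,[0,1.1,0.7],[5.9,0.3,0]],[-1,[0,1.2,0.6],[5.9,0.3,0]],[-1,[0,1.2,0.5],[5.9,0.3,0]],[-1,[0,1.0,0.3],[5.9,0.3,0]]]' 20
python3 - <<'E'
from h import *
sb()
plan([.4766,-.2011,.101],yawR(-79.75,45),6)
E
```

```text
clock: 12.4
position: [0.4962, -0.1953, 0.1704]
tool_rot: [-2.032, 1.671, -0.474]
ft_force: [1.0, 0.4, -0.9]
gripper_width: 0.0006
t 12.4 p [ 0.4962 -0.1953  0.1704] xaz -78.4 z [ 0.537  0.133 -0.833] F [ 1.01  0.4  -0.93] w 0.0006 q [ 0.82  0.36 -0.31  2.26 -1.21  0.32  0.3 ]
TCP bed [-0.0724 -0.0188] F bed [ 1.07  0.21 -0.93]
from [ 0.4962 -0.1953  0.1704] to [ 0.4766 -0.2011  0.101 ] turn deg [11.4  2.1  0.1] per row [1.91 0.34 0.01]
[[0.06, 0.92, 0.77], [1.9, 0.3, 0.0]]
[[0.06, 0.95, 0.74], [1.9, 0.3, 0.0]]
[[0.05, 0.97, 0.71], [1.9, 0.3, 0.0]]
[[0.05, 0.99, 0.68], [1.9, 0.3, 0.0]]
[[0.04, 1.02, 0.65], [1.9, 0.3, 0.0]]
[[0.04, 1.04, 0.61], [1.9, 0.3, 0.0]]
```

At 34° of tilt, q6 is close to its lower limit (0.32 against 0.19), so I'll use about 20° and push diagonally with the fingertip edge on the label face.

```bash
cat >> h.py <<'E'
def tcp_for(labx,laby,tilt,back):
    # TCP so that the leading fingertip edge is 'back' m off the label centre along its normal (bed frame label x,y)
    t=np.radians(tilt);z=np.array([np.sin(t),0,-np.cos(t)]);y=np.array([-np.cos(t),0,-np.sin(t)])
    q=np.array([labx,laby,.033])+back*np.array([-.7071,0,.7071])-.066*z+.0095*y
    return np.array([*f(q[0],q[1]),q[2]])
E
python3 - <<'E'
from h import *
for b in (.03,0):print(inv(tcp_for(.0077-.0325,-.021,20,b)),tcp_for(.0077-.0325,-.021,20,b))
plan(tcp_for(.0077-.0325,-.021,20,.03),yawR(-79.75,20),8)
E
```

```text
[-0.07751341 -0.021     ] [ 0.49156404 -0.19836539  0.11298352]
[-0.05630041 -0.021     ] [ 0.5124381  -0.19458851  0.09177052]
from [ 0.4962 -0.1953  0.1704] to [ 0.4916 -0.1984  0.113 ] turn deg [-13.6   2.    0.5] per row [-1.69  0.25  0.06]
[[0.05, 0.45, 0.56], [-1.7, 0.3, 0.1]]
[[0.04, 0.43, 0.57], [-1.7, 0.3, 0.1]]
[[0.04, 0.42, 0.59], [-1.7, 0.3, 0.1]]
[[0.04, 0.4, 0.6], [-1.7, 0.3, 0.1]]
[[0.04, 0.38, 0.61], [-1.7, 0.3, 0.1]]
[[0.03, 0.36, 0.62], [-1.7, 0.3, 0.1]]
[[0.03, 0.34, 0.63], [-1.7, 0.3, 0.1]]
[[0.03, 0.32, 0.64], [-1.7, 0.3, 0.1]]
```

```bash
python3 -m creep '[[-1,[0.05,0,0],[-2.5,0.4,0]],[-1,[0.05,0.1,0.1],[-2.5,0.4,0]],[-1,[0.05,0.2,0.3],[-2.5,0.4,0]],[-1,[0.05,0.3,0.4],[-2.5,0.4,0]],[-1,[0.05,0.3,0.5],[-2,0.2,0]],[-1,[0,0.3,0.6],[-1.5,0,0]],[-1,[0,0.3,0.6],[0,0,0]],[-1,[0,0,0],[0,0,0]]]' 20
python3 - <<'E'
from h import *
sb()
plan(tcp_for(.0077-.0325,-.021,20,.03),yawR(-79.75,20),6)
E
```

```text
clock: 13.07
position: [0.4791, -0.2159, 0.1311]
tool_rot: [-2.176, 1.862, -0.314]
ft_force: [0.1, 0.4, -0.5]
gripper_width: 0.0003
t 13.07 p [ 0.4791 -0.2159  0.1311] xaz -81.07 z [ 0.328  0.056 -0.943] F [ 0.13  0.45 -0.51] w 0.0003 q [ 0.44  0.4   0.05  2.19 -0.69  0.36 -0.3 ]
TCP bed [-0.0929 -0.0361] F bed [ 0.21  0.42 -0.51]
from [ 0.4791 -0.2159  0.1311] to [ 0.4916 -0.1984  0.113 ] turn deg [ 0.6 -0.2 -1.3] per row [ 0.1  -0.04 -0.22]
[[-0.26, -0.14, 0.37], [0.1, -0.0, -0.2]]
[[-0.26, -0.14, 0.37], [0.1, -0.0, -0.2]]
[[-0.25, -0.14, 0.37], [0.1, -0.0, -0.2]]
[[-0.25, -0.14, 0.37], [0.1, -0.0, -0.2]]
[[-0.25, -0.14, 0.37], [0.1, -0.0, -0.2]]
[[-0.25, -0.14, 0.37], [0.1, -0.0, -0.2]]
```

```bash
python3 - <<'E'
from h import *
plan(tcp_for(.0077-.0325,-.021,15,.015),yawR(-79.75,15),6)
E
python3 -m creep '[[-1,[-0.4,-0.1,0.3],[-1,0,-0.3]],[-1,[-0.4,-0.1,0.3],[-1,0,-0.3]],[-1,[-0.3,-0.1,0.3],[-1,0,-0.3]],[-1,[-0.3,-0.1,0.3],[-1,0,-0.3]],[-1,[-0.2,-0.1,0.3],[-1,0,0]],[-1,[0,0,0],[0,0,0]],[-1,[0,0,0],[0,0,0]],[-1,[0,0,0],[0,0,0]]]' 20
python3 - <<'E'
from h import *
sb()
plan(tcp_for(.0077-.0325,-.021,15,.01),yawR(-79.75,15),4)
E
```

```text
from [ 0.4791 -0.2159  0.1311] to [ 0.5072 -0.1955  0.1049] turn deg [-4.4 -0.2 -1.3] per row [-0.74 -0.03 -0.22]
[[-0.26, -0.34, 0.58], [-0.7, -0.0, -0.2]]
[[-0.26, -0.35, 0.58], [-0.7, -0.0, -0.2]]
[[-0.26, -0.36, 0.58], [-0.7, -0.0, -0.2]]
[[-0.26, -0.36, 0.57], [-0.7, -0.0, -0.2]]
[[-0.25, -0.37, 0.57], [-0.7, -0.0, -0.2]]
[[-0.25, -0.38, 0.56], [-0.7, -0.0, -0.2]]
clock: 13.73
position: [0.4822, -0.1956, 0.1128]
tool_rot: [-2.252, 1.89, -0.226]
ft_force: [0.2, -0.8, 0.2]
gripper_width: 0.0005
t 13.73 p [ 0.4822 -0.1956  0.1128] xaz -79.97 z [ 0.239  0.049 -0.97 ] F [ 0.21 -0.79  0.24] w 0.0005 q [ 0.28  0.44  0.16  2.16 -0.57  0.4  -0.47]
TCP bed [-0.0863 -0.0166] F bed [ 0.07 -0.82  0.24]
from [ 0.4822 -0.1956  0.1128] to [ 0.5106 -0.1949  0.1014] turn deg [ 0.9  0.3 -0.3] per row [ 0.22  0.08 -0.08]
[[0.11, -0.61, 0.45], [0.2, 0.1, -0.1]]
[[0.11, -0.61, 0.45], [0.2, 0.1, -0.1]]
[[0.11, -0.61, 0.45], [0.2, 0.1, -0.1]]
[[0.11, -0.61, 0.46], [0.2, 0.1, -0.1]]
```

```bash
python3 -m creep '[[-1,[0.1,-0.4,0.3],[0.2,0.1,0]],[-1,[0.1,-0.6,0.5],[0.2,0.1,0]],[-1,[0.1,-0.6,0.5],[0.2,0.1,0]],[-1,[0.1,-0.5,0.4],[0.2,0,0]],[-1,[0,-0.2,0.2],[0,0,0]],[-1,[0,0,0],[0,0,0]],[-1,[0,0,0],[0,0,0]],[-1,[0,0,0],[0,0,0]]]' 20
python3 - <<'E'
from h import *
sb()
plan(tcp_for(.0077-.0325,-.021,15,.0),yawR(-79.75,15),4)
p,d=imaging.snapshot('side')
im=cv2.cvtColor(p,cv2.COLOR_RGB2BGR)
cv2.imwrite('pics/s6.png',cv2.resize(im[195:315,225:355],None,fx=5,fy=5,interpolation=cv2.INTER_CUBIC))
E
```

```text
clock: 14.4
position: [0.5121, -0.1962, 0.0986]
tool_rot: [-2.239, 1.887, -0.248]
ft_force: [0.0, 0.4, -0.3]
gripper_width: 0.0005
t 14.4 p [ 0.5121 -0.1962  0.0986] xaz -80.24 z [ 0.257  0.046 -0.965] F [ 0.02  0.39 -0.34] w 0.0005 q [ 0.28  0.5   0.13  2.11 -0.6   0.37 -0.47]
TCP bed [-0.0569 -0.0226] F bed [ 0.09  0.38 -0.34]
from [ 0.5121 -0.1962  0.0986] to [ 0.5176 -0.1937  0.0943] turn deg [-0.1 -0.  -0.5] per row [-0.04 -0.   -0.13]
[[-0.04, -0.11, 0.14], [-0.0, -0.0, -0.1]]
[[-0.04, -0.11, 0.14], [-0.0, -0.0, -0.1]]
[[-0.04, -0.11, 0.14], [-0.0, -0.0, -0.1]]
[[-0.04, -0.11, 0.14], [-0.0, -0.0, -0.1]]
```

View pics/s6.png

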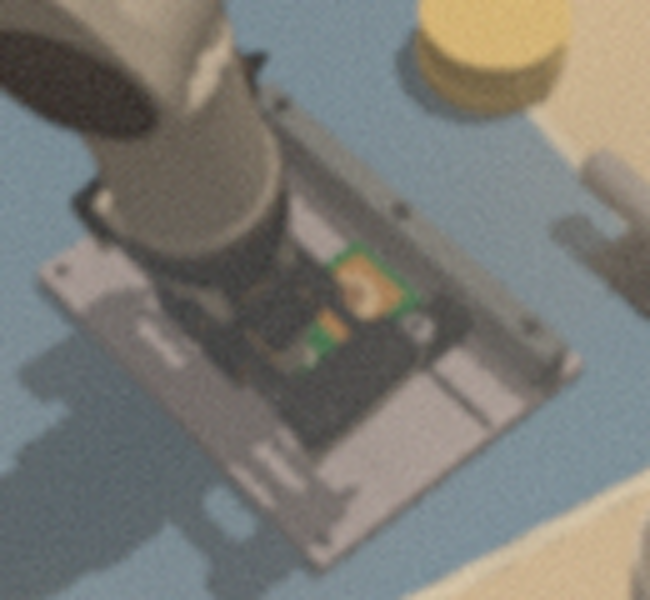

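The fingertips are just short of the label end, near crop position (290,350). Next I make contact along the diagonal and start sliding it to the fence.

```bash
python3 -m creep '[[-1,[-0.1,-0.1,0.2],[0,0,-0.2]],[-1,[-0.1,-0.1,0.2],[0,0,-0.2]],[-1,[0,-0.1,0.2],[0,0,-0.1]],[-1,[0,-0.15,0.2],[0,0,0]],[-1,[0,-0.2,0.1],[0,0,0]],[-1,[0,-0.2,0.1],[0,0,0]],[-1,[0,0,0],[0,0,0]],[-1,[0,0,0],[0,0,0]]]' 20
python3 - <<'E'
from h import *
sb()
E
```

```text
clock: 15.12
position: [0.5238, -0.1936, 0.0936]
tool_rot: [-2.246, 1.877, -0.257]
ft_force: [0.1, -0.2, 1.0]
gripper_width: 0.0001
t 15.12 p [ 0.5238 -0.1936  0.0936] xaz -79.79 z [ 0.261  0.044 -0.964] F [ 0.09 -0.22  0.95] w 0.0001 q [ 0.28  0.52  0.13  2.09 -0.6   0.36 -0.47]
TCP bed [-0.0449 -0.0221] F bed [ 0.05 -0.24  0.95]
```

```bash
python3 -m creep '[[-1,[0,-0.2,0.1],[0,0,0]],[-1,[0,-0.2,0.1],[0,0,0]],[-1,[0,-0.2,0.1],[0,0,0]],[-1,[0,-0.2,0.1],[0,0,0]],[-1,[0,0,0],[0,0,0]],[-1,[0,0,0],[0,0,0]],[-1,[0,0,0],[0,0,0]],[-1,[0,0,0],[0,0,0]]]' 20
python3 - <<'E'
from h import *
sb()
p,d=imaging.snapshot('wrist')
im=cv2.cvtColor(p,cv2.COLOR_RGB2BGR)
cv2.imwrite('pics/w7.png',im)
E
```

```text
clock: 15.78
position: [0.5295, -0.193, 0.0933]
tool_rot: [-2.244, 1.88, -0.25]
ft_force: [-1.3, -0.9, 2.2]
gripper_width: 0.0005
t 15.78 p [ 0.5295 -0.193   0.0933] xaz -79.91 z [ 0.258  0.046 -0.965] F [-1.33 -0.86  2.23] w 0.0005 q [ 0.26  0.53  0.13  2.08 -0.6   0.37 -0.48]
TCP bed [-0.0392 -0.0225] F bed [-1.46 -0.61  2.23]
```

View pics/w7.png

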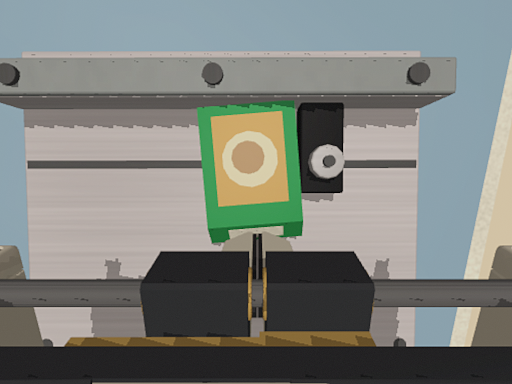

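The block has turned about 4° while sliding: its left edge runs from (198,108) to (210,242), and its leading corner is at the stop side. Pushing on to the fence should square it, so I continue and check again.

```bash
python3 -m creep '[[-1,[0,-0.2,0.1],[0,0,0]],[-1,[0,-0.2,0.1],[0,0,0]],[-1,[0,-0.2,0.1],[0,0,0]],[-1,[0,-0.2,0.1],[0,0,0]],[-1,[0,-0.2,0.1],[0,0,0]],[-1,[0,0,0],[0,0,0]],[-1,[0,0,0],[0,0,0]],[-1,[0,0,0],[0,0,0]]]' 20
python3 - <<'E'
from h import *
sb()
p,d=imaging.snapshot('wrist')
im=cv2.cvtColor(p,cv2.COLOR_RGB2BGR)
cv2.imwrite('pics/w8.png',im)
E
```

```text
clock: 16.5
position: [0.5302, -0.1933, 0.0936]
tool_rot: [-2.243, 1.89, -0.23]
ft_force: [-0.2, 0.7, 1.9]
gripper_width: 0.0006
t 16.5 p [ 0.5302 -0.1933  0.0936] xaz -80.17 z [ 0.246  0.052 -0.968] F [-0.24  0.71  1.92] w 0.0006 q [ 0.25  0.53  0.15  2.07 -0.59  0.39 -0.5 ]
TCP bed [-0.0386 -0.0229] F bed [-0.11  0.74  1.92]
```

View pics/w8.png

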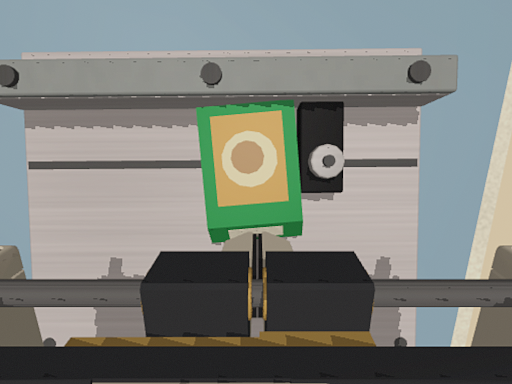

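```bash
python3 -m creep '[[-1,[0,-0.3,0.15],[0,0,0]],[-1,[0,-0.3,0.15],[0,0,0]],[-1,[0,-0.4,0.2],[0,0,0]],[-1,[0,-0.4,0.2],[0,0,0]],[-1,[0,-0.4,0.2],[0,0,0]],[-1,[0,-0.4,0.2],[0,0,0]],[-1,[0,-0.4,0.2],[0,0,0]],[-1,[0,-0.4,0.2],[0,0,0]]]' 20
python3 - <<'E'
from h import *
sb()
p,d=imaging.snapshot('wrist')
im=cv2.cvtColor(p,cv2.COLOR_RGB2BGR)
cv2.imwrite('pics/w9.png',im)
sb()
E
```

```text
clock: 17.22
position: [0.5337, -0.1941, 0.0931]
tool_rot: [-2.24, 1.915, -0.171]
ft_force: [-23.7, 0.5, 37.2]
gripper_width: 0.0005
t 17.22 p [ 0.5337 -0.1941  0.0931] xaz -80.84 z [ 0.209  0.068 -0.975] F [-23.74   0.54  37.21] w 0.0005 q [ 0.22  0.55  0.19  2.03 -0.56  0.46 -0.55]
TCP bed [-0.0353 -0.0243] F bed [-23.27   4.76  37.21]
t 17.27 p [ 0.5337 -0.1941  0.0931] xaz -80.83 z [ 0.209  0.068 -0.976] F [-26.36   0.32  36.98] w 0.0001 q [ 0.22  0.55  0.19  2.03 -0.56  0.46 -0.55]
TCP bed [-0.0353 -0.0243] F bed [-25.88   5.01  36.98]
```

View pics/w9.png

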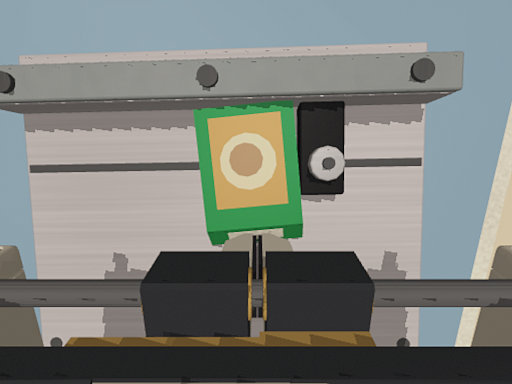

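That was too firm (about 45 N), and the block is held about 4° out of square because I pushed slightly towards its -y side. I'll back off, press its +y side against the stop near the fence, then push again on its centre line.

```bash
python3 -m creep '[[-1,[0,0.2,-0.3],[0,0,0]],[-1,[0,0.5,-0.8],[0,0,0]],[-1,[0,0.5,-1.5],[0,0,0]],[-1,[0,0,-2],[-2,0,0]],[-1,[-0.5,0,-2],[-2,0,0]],[-1,[-1,0,-1.5],[-2,0,-0.3]],[-1,[-1.2,0,-0.5],[-2,0,-0.3]],[-1,[-1.2,0,0],[-2,0,-0.3]]]' 20
python3 - <<'E'
from h import *
sb()
plan([*f(.033,.045),.15],yawR(-79.75,0),8)
E
```

```text
clock: 17.93
position: [0.4957, -0.167, 0.1792]
tool_rot: [-2.361, 2.0, 0.001]
ft_force: [0.1, -0.5, -0.4]
gripper_width: 0.0004
t 17.93 p [ 0.4957 -0.167   0.1792] xaz -80.49 z [ 0.03   0.037 -0.999] F [ 0.11 -0.5  -0.38] w 0.0004 q [-0.02  0.41  0.39  2.   -0.28  0.77 -0.87]
TCP bed [-0.0679  0.0092] F bed [ 0.02 -0.51 -0.38]
from [ 0.4957 -0.167   0.1792] to [ 0.5886 -0.1137  0.15  ] turn deg [-2.   1.8 -0.8] per row [-0.26  0.22 -0.1 ]
[[-0.45, -1.24, 0.42], [-0.3, 0.2, -0.1]]
[[-0.45, -1.24, 0.42], [-0.3, 0.2, -0.1]]
[[-0.45, -1.25, 0.41], [-0.3, 0.2, -0.1]]
[[-0.45, -1.25, 0.4], [-0.3, 0.2, -0.1]]
[[-0.45, -1.25, 0.4], [-0.3, 0.2, -0.1]]
[[-0.45, -1.25, 0.39], [-0.3, 0.2, -0.1]]
[[-0.45, -1.26, 0.38], [-0.3, 0.2, -0.1]]
[[-0.45, -1.26, 0.37], [-0.3, 0.2, -0.1]]
```

```bash
python3 -m creep '[[-1,[-0.5,-1.5,0.2],[-0.3,0.3,-0.1]],[-1,[-0.5,-1.5,0.3],[-0.3,0.3,-0.1]],[-1,[-0.5,-1.5,0.3],[-0.3,0.3,-0.1]],[-1,[-0.5,-1.5,0.3],[-0.3,0.3,-0.1]],[-1,[-0.5,-1.5,0.4],[-0.3,0.3,-0.1]],[-1,[-0.5,-1.5,0.4],[-0.3,0.3,-0.1]],[-1,[-0.4,-0.8,0.4],[-0.3,0,0]],[-1,[0,0,0],[0,0,0]]]' 20
python3 - <<'E'
from h import *
sb()
plan([*f(.033,.045),.087],yawR(-79.75,0),5)
p,d=imaging.snapshot('wrist')
im=cv2.cvtColor(p,cv2.COLOR_RGB2BGR)
cv2.imwrite('pics/w10.png',im)
E
```

```text
clock: 18.6
position: [0.5938, -0.1072, 0.1585]
tool_rot: [2.417, -2.005, 0.003]
ft_force: [1.4, 0.1, -0.1]
gripper_width: 0.0002
t 18.6 p [ 0.5938 -0.1072  0.1585] xaz -79.35 z [ 0.001 -0.002 -1.   ] F [ 1.39  0.08 -0.09] w 0.0002 q [-0.15  0.57  0.37  1.8  -0.26  0.83 -1.03]
TCP bed [0.0393 0.0505] F bed [ 1.38 -0.17 -0.09]
from [ 0.5938 -0.1072  0.1585] to [ 0.5886 -0.1137  0.087 ] turn deg [-0.  -0.1  0.4] per row [-0.01 -0.03  0.08]
[[0.11, 0.13, 1.43], [-0.0, -0.0, 0.1]]
[[0.11, 0.13, 1.43], [-0.0, -0.0, 0.1]]
[[0.11, 0.13, 1.43], [-0.0, -0.0, 0.1]]
[[0.11, 0.13, 1.43], [-0.0, -0.0, 0.1]]
[[0.11, 0.13, 1.43], [-0.0, -0.0, 0.1]]
```

View pics/w10.png

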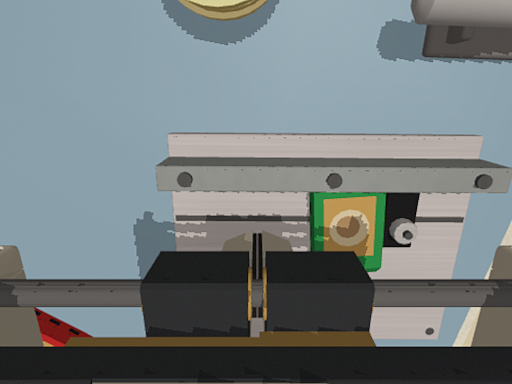

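The fingers are clear of the block on its +y side, and the block's far end is close to the fence (rows ~190). Next I go down beside it and push towards the stop.

```bash
python3 -m creep '[[-1,[0.1,0.2,1.2],[0,0,0.1]],[-1,[0.1,0.2,1.6],[0,0,0.1]],[-1,[0.1,0.2,1.6],[0,0,0.1]],[-1,[0.1,0.1,1.4],[0,0,0.1]],[-1,[0.1,0.1,0.9],[0,0,0]],[-1,[0,0,0.3],[0,0,0]],[-1,[0,0,0],[0,0,0]],[-1,[0,0,0],[0,0,0]]]' 20
python3 - <<'E'
from h import *
sb()
E
```

```text
clock: 19.32
position: [0.5786, -0.1221, 0.0837]
tool_rot: [2.397, -2.023, 0.001]
ft_force: [-0.1, -0.1, -0.0]
gripper_width: 0.0004
t 19.32 p [ 0.5786 -0.1221  0.0837] xaz -80.34 z [-0.003 -0.005 -1.   ] F [-0.12 -0.1  -0.03] w 0.0004 q [-0.09  0.66  0.33  1.85 -0.32  0.68 -0.98]
TCP bed [0.0217 0.0386] F bed [-0.14 -0.08 -0.03]
```

```bash
python3 -m creep '[[-1,[0,-0.4,-0.2],[0,0,-0.2]],[-1,[0,-0.4,-0.2],[0,0,-0.2]],[-1,[0.2,-0.4,0],[0,0,-0.2]],[-1,[0.3,-0.2,0],[0,0,0]],[-1,[0.3,0,0],[0,0,0]],[-1,[0.3,0,0],[0,0,0]],[-1,[0.2,0,0],[0,0,0]],[-1,[0.2,0,0],[0,0,0]]]' 20
python3 - <<'E'
from h import *
sb()
E
```

```text
clock: 19.98
position: [0.6004, -0.1351, 0.0922]
tool_rot: [2.414, -2.01, 0.011]
ft_force: [0.3, 0.4, 0.6]
gripper_width: 0.0005
t 19.98 p [ 0.6004 -0.1351  0.0922] xaz -79.58 z [ 0.005 -0.005 -1.   ] F [0.35 0.36 0.56] w 0.0005 q [-0.07  0.68  0.33  1.79 -0.31  0.72 -0.96]
TCP bed [0.0408 0.0219] F bed [0.4  0.29 0.56]
```

```bash
python3 -m creep '[[-1,[0.2,0,0.2],[0,0,0]],[-1,[0.2,0,0.1],[0,0,0]],[-1,[0.2,0,0],[0,0,0]],[-1,[0.2,0,0],[0,0,0]],[-1,[0.2,0,0],[0,0,0]],[-1,[0.2,0,0],[0,0,0]],[-1,[0.2,0,0],[0,0,0]],[-1,[0.2,0,0],[0,0,0]]]' 20
python3 - <<'E'
from h import *
sb()
p,d=imaging.snapshot('wrist')
im=cv2.cvtColor(p,cv2.COLOR_RGB2BGR)
cv2.imwrite('pics/w11.png',im)
E
```

```text
clock: 20.65
position: [0.6017, -0.1373, 0.0921]
tool_rot: [-2.413, 1.994, 0.021]
ft_force: [-3.5, 5.9, 5.6]
gripper_width: 0.0003
t 20.65 p [ 0.6017 -0.1373  0.0921] xaz -79.16 z [-0.003  0.017 -1.   ] F [-3.54  5.91  5.6 ] w 0.0003 q [-0.05  0.68  0.32  1.78 -0.32  0.74 -0.94]
TCP bed [0.0418 0.0195] F bed [-2.43  6.45  5.6 ]
```

View pics/w11.png

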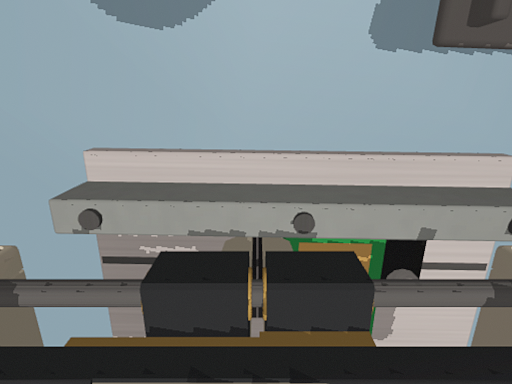

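```bash
python3 -m creep '[[-1,[-0.3,0,0],[0,0,0]],[-1,[-0.6,0.2,-0.3],[0,0,0]],[-1,[-0.6,0.5,-1],[0,0,0]],[-1,[0,1,-2],[0,0,0]],[-1,[0,1.5,-2],[0,0,0.2]],[-1,[0,2,-1.5],[0,0,0.2]],[-1,[0.3,2,-1],[0,0,0.2]],[-1,[0.6,2,-0.5],[0,0,0.2]]]' 20
python3 - <<'E'
from h import *
sb()
c=imaging.calibration('wrist')
p,d=imaging.snapshot('wrist')
im=cv2.cvtColor(p,cv2.COLOR_RGB2BGR)
cv2.imwrite('pics/w12.png',im)
plan(tcp_for(.0225-.0325,-.019,14,.03),yawR(-79.75,14),8)
E
```

```text
clock: 21.37
position: [0.5072, -0.1481, 0.1782]
tool_rot: [-2.404, 2.008, 0.019]
ft_force: [-0.3, -0.4, 0.8]
gripper_width: 0.0005
t 21.37 p [ 0.5072 -0.1481  0.1782] xaz -79.74 z [-0.004  0.014 -1.   ] F [-0.28 -0.39  0.84] w 0.0005 q [-0.08  0.43  0.39  1.97 -0.24  0.8  -0.94]
TCP bed [-0.0532  0.0257] F bed [-0.34 -0.33  0.84]
from [ 0.503  -0.1514  0.1786] to [ 0.512  -0.1926  0.116 ] turn deg [14.2  0.8 -0.4] per row [ 1.78  0.1  -0.05]
[[0.54, -0.02, 0.77], [1.8, 0.1, -0.0]]
[[0.54, 0.0, 0.78], [1.8, 0.1, -0.0]]
[[0.54, 0.02, 0.78], [1.8, 0.1, -0.0]]
[[0.53, 0.05, 0.78], [1.8, 0.1, -0.0]]
[[0.53, 0.07, 0.78], [1.8, 0.1, -0.0]]
[[0.53, 0.1, 0.77], [1.8, 0.1, -0.0]]
[[0.53, 0.12, 0.77], [1.8, 0.1, -0.0]]
[[0.53, 0.15, 0.77], [1.8, 0.1, -0.0]]
```

View pics/w12.png

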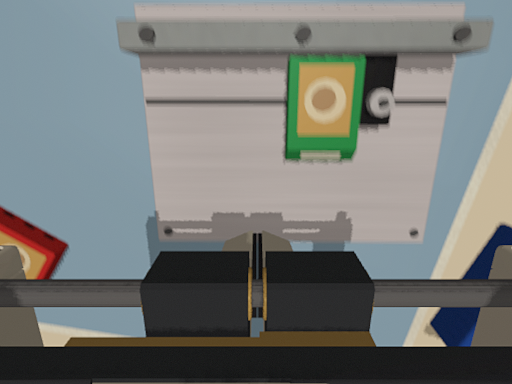

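The block now looks square, spanning columns 288–365, flat against the stop and close to the fence. I return to the label standoff on its centre line.

```bash
python3 -m creep '[[-1,[0.55,-0.3,0.6],[1.8,0.1,0]],[-1,[0.55,-0.2,0.7],[1.8,0.1,0]],[-1,[0.55,0,0.8],[1.8,0.1,0]],[-1,[0.55,0,0.8],[1.8,0.1,0]],[-1,[0.55,0,0.8],[1.8,0.1,0]],[-1,[0.5,0,0.7],[1.8,0.1,0]],[-1,[0.4,0,0.4],[1.8,0.1,0]],[-1,[0,0,0],[1,0,0]]]' 20
python3 - <<'E'
from h import *
sb()
c=imaging.calibration('wrist')
p,d=imaging.snapshot('wrist'); sb()
im=cv2.cvtColor(p,cv2.COLOR_RGB2BGR)
cv2.imwrite('pics/w13.png',cv2.resize(im[50:250,160:400],None,fx=3,fy=3,interpolation=cv2.INTER_CUBIC))
np.save('pics/w13cal.npy',c,allow_pickle=True)
plan(tcp_for(.0225-.0325,-.019,14,.01),yawR(-79.75,14),5)
E
```

```text
clock: 22.08
position: [0.5156, -0.1898, 0.1356]
tool_rot: [-2.25, 1.9, -0.246]
ft_force: [-0.2, 0.5, -0.3]
gripper_width: 0.0003
t 22.08 p [ 0.5156 -0.1898  0.1356] xaz -80.41 z [ 0.245  0.035 -0.969] F [-0.23  0.46 -0.31] w 0.0003 q [ 0.19  0.44  0.21  2.09 -0.51  0.45 -0.59]
TCP bed [-0.0523 -0.0169] F bed [-0.14  0.49 -0.31]
t 22.13 p [ 0.515  -0.1898  0.1357] xaz -80.44 z [ 0.245  0.036 -0.969] F [-1.23  0.19 -0.11] w 0.0003 q [ 0.19  0.43  0.21  2.1  -0.51  0.45 -0.59]
TCP bed [-0.0529 -0.0167] F bed [-1.18  0.41 -0.11]
from [ 0.515  -0.1898  0.1357] to [ 0.5259 -0.1901  0.1018] turn deg [-0.3 -0.5 -0.6] per row [-0.06 -0.1  -0.12]
[[0.04, -0.04, 0.71], [-0.1, -0.1, -0.1]]
[[0.04, -0.04, 0.71], [-0.1, -0.1, -0.1]]
[[0.04, -0.04, 0.71], [-0.1, -0.1, -0.1]]
[[0.04, -0.04, 0.71], [-0.1, -0.1, -0.1]]
[[0.04, -0.04, 0.71], [-0.1, -0.1, -0.1]]
```

View pics/w13.png

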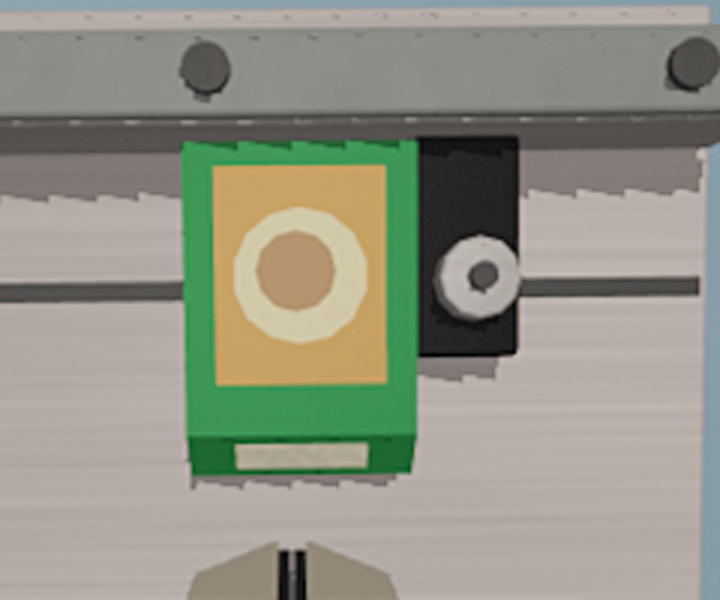

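The block is now flush with the stop and square. I'll measure the remaining fence gap and the fingertips' offset from the label centre.

Run:
```python
from h import *
c=np.load('pics/w13cal.npy',allow_pickle=True).item()
C=lambda u,v:cr(160,50,3,u,v);h=.0375;w=.026;b=.016
o=[(c,(h,w,.022+b),C(183,142)),(c,(h,-w,.022+b),C(417,142)),(c,(-.0275,w,.022+b),C(188,437)),(c,(-.0275,-w,.022+b),C(416,436)),(c,(-h,-w,.012+b),C(411,473)),(c,(-h,w,.012+b),C(192,474))]
p,r=fit(o,[.57,-.18,.18]);print(inv(p),np.degrees(p[2])-10.26,r.round(1).tolist())
for u,v,z in [(0,117,.05),(700,112,.05),(419,356,.034),(518,352,.034),(517,137,.034)]: print(inv(unp(c,*C(u,v),z)))
o=env.get_obs()
tip=o['position']+.066*R.from_rotvec(o['tool_rot']).as_matrix()[:,2];print('tip bed',inv(tip),tip[2],(proj(c,tip)-[160,50])*3)
```

```text
[ 0.02029757 -0.02090075] -0.32146102120356623 [[-0.3, -0.2], [0.5, -0.6], [-0.8, -0.1], [0.6, -0.2], [0.3, 0.7], [-0.4, 0.8]]
[0.06023108 0.04103909]
[ 0.05982556 -0.10371829]
[ 0.01044438 -0.04761518]
[ 0.01110135 -0.07013157]
[ 0.059147   -0.06974879]
tip bed [-0.03661147 -0.01727675] 0.07171040086607319 [[287.00682792 601.28982831]]
```

```bash
python3 -m creep '[[-1,[0.1,0,0.5],[0,-0.1,-0.2]],[-1,[0.1,0,0.7],[0,-0.1,-0.2]],[-1,[0.1,0,0.7],[0,-0.1,-0.2]],[-1,[0,0,0.7],[0,-0.1,0]],[-1,[0,0,0.4],[0,0,0]],[-1,[0,0,0],[0,0,0]],[-1,[0,0,0],[0,0,0]],[-1,[0,0,0],[0,0,0]]]' 20
python3 - <<'E'
from h import *
sb()
t=tcp_for(-.0122,-.02,14,.0);print(inv(t),t[2])
plan(t,yawR(-79.75,14),4)
E
```

```text
clock: 22.8
position: [0.5238, -0.1912, 0.1039]
tool_rot: [-2.261, 1.884, -0.236]
ft_force: [0.3, -0.9, -0.1]
gripper_width: 0.0006
t 22.8 p [ 0.5238 -0.1912  0.1039] xaz -79.62 z [ 0.242  0.043 -0.969] F [ 0.32 -0.94 -0.08] w 0.0006 q [ 0.24  0.5   0.16  2.08 -0.55  0.4  -0.53]
TCP bed [-0.0445 -0.0196] F bed [ 0.15 -0.98 -0.08]
[-0.03738465 -0.02      ] 0.09474125992601892
from [ 0.5238 -0.1912  0.1039] to [ 0.5309 -0.1902  0.0947] turn deg [-0.2 -0.   0.1] per row [-0.05 -0.01  0.04]
[[0.01, -0.12, 0.27], [-0.1, -0.0, 0.0]]
[[0.01, -0.12, 0.27], [-0.1, -0.0, 0.0]]
[[0.01, -0.12, 0.27], [-0.1, -0.0, 0.0]]
[[0.01, -0.12, 0.27], [-0.1, -0.0, 0.0]]
```

```bash
python3 -m creep '[[-1,[0,-0.1,0.3],[0,0,0]],[-1,[0,-0.1,0.3],[0,0,0]],[-1,[0,-0.1,0.3],[0,0,0]],[-1,[0,-0.15,0.15],[0,0,0]],[-1,[0,-0.15,0.15],[0,0,0]],[-1,[0,-0.15,0.15],[0,0,0]],[-1,[0,-0.15,0.15],[0,0,0]],[-1,[0,-0.15,0.15],[0,0,0]]]' 20
python3 - <<'E'
from h import *
sb()
E
```

```text
clock: 23.47
position: [0.5339, -0.19, 0.0941]
tool_rot: [-2.259, 1.887, -0.228]
ft_force: [-14.4, 2.6, 23.4]
gripper_width: 0.0003
t 23.47 p [ 0.5339 -0.19    0.0941] xaz -79.72 z [ 0.238  0.046 -0.97 ] F [-14.42   2.63  23.37] w 0.0003 q [ 0.23  0.54  0.16  2.06 -0.56  0.4  -0.53]
TCP bed [-0.0344 -0.0203] F bed [-13.72   5.16  23.37]
```

```bash
python3 -m creep '[[-1,[0,-0.1,0.05],[0,0,0]],[-1,[0,-0.1,0.02],[0,0,0]],[-1,[0,-0.1,0.02],[0,0,0]],[-1,[0,-0.1,0.02],[0,0,0]],[-1,[0,-0.1,0.02],[0,0,0]],[-1,[0,-0.1,0.02],[0,0,0]],[-1,[0,-0.1,0.02],[0,0,0]],[-1,[0,-0.1,0.02],[0,0,0]]]' 20
python3 - <<'E'
from h import *
sb()
c=imaging.calibration('wrist')
p,d=imaging.snapshot('wrist'); sb()
im=cv2.cvtColor(p,cv2.COLOR_RGB2BGR)
cv2.imwrite('pics/w14.png',cv2.resize(im[50:250,160:400],None,fx=3,fy=3,interpolation=cv2.INTER_CUBIC))
np.save('pics/w14cal.npy',c,allow_pickle=True)
E
```

```text
clock: 24.13
position: [0.5343, -0.19, 0.0949]
tool_rot: [-2.258, 1.895, -0.212]
ft_force: [-8.7, -0.2, 10.4]
gripper_width: 0.0002
t 24.13 p [ 0.5343 -0.19    0.0949] xaz -79.93 z [ 0.227  0.05  -0.973] F [-8.67 -0.2  10.37] w 0.0002 q [ 0.22  0.54  0.17  2.05 -0.55  0.42 -0.55]
TCP bed [-0.0339 -0.0204] F bed [-8.57  1.35 10.37]
t 24.18 p [ 0.5343 -0.19    0.0949] xaz -79.93 z [ 0.227  0.05  -0.973] F [-8.1  -0.64  9.64] w 0.0006 q [ 0.22  0.54  0.17  2.05 -0.55  0.42 -0.55]
TCP bed [-0.0339 -0.0204] F bed [-8.09  0.82  9.64]
```

View pics/w14.png

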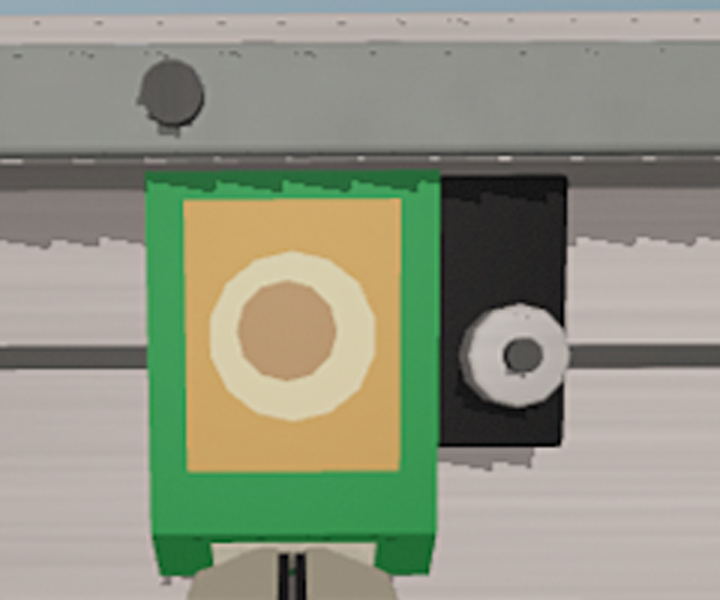

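The block's far edge (row ~172) lines up with the stop's fence end (176) and its side is on the stop. The push is about 8 N into the fence and 10 N down. I'll check that the force holds steady and fit the final pose.

Run:
```python
from h import *
c=np.load('pics/w14cal.npy',allow_pickle=True).item()
C=lambda u,v:cr(160,50,3,u,v);h=.0375;w=.026;b=.016
o=[(c,(h,w,.022+b),C(147,178)),(c,(h,-w,.022+b),C(440,178)),(c,(-.0275,w,.022+b),C(153,536)),(c,(-.0275,-w,.022+b),C(436,535)),(c,(-h,-w,.012+b),C(430,574)),(c,(-h,w,.012+b),C(161,574))]
p,r=fit(o,[.57,-.18,.18]);print(inv(p),np.degrees(p[2])-10.26,r.round(1).tolist())
for u,v,z in [(0,156,.05),(719,152,.05),(441,446,.034),(562,445,.034)]: print(inv(unp(c,*C(u,v),z)))
for i in range(12):
    imaging.snapshot('side'); F=env.get_obs()['ft_force']; print(np.round(F,1),end=' ')
sb()
p,d=imaging.snapshot('side')
im=cv2.cvtColor(p,cv2.COLOR_RGB2BGR)
cv2.imwrite('pics/s15.png',cv2.resize(im[195:315,225:355],None,fx=5,fy=5,interpolation=cv2.INTER_CUBIC))
p,d=imaging.snapshot('top')
im=cv2.cvtColor(p,cv2.COLOR_RGB2BGR); cv2.imwrite('pics/t15.png',im)
```

```text
[ 0.02226669 -0.02098732] 0.06732694397269512 [[-0.6, -2.4], [0.6, -3.1], [-0.7, 0.2], [0.9, 0.3], [0.2, 1.3], [-0.3, 1.4]]
[0.0597507  0.02671892]
[ 0.05975805 -0.08987055]
[ 0.01072551 -0.04786718]
[ 0.0108673  -0.06996279]
[-8.  -0.5 10.2] [-7.5  0.2  9.7] [-7.3 -0.7 10.1] [-8.1  0.3 10. ] [-9.   0.  10.2] [-7.7  1.  10.4] [-8.6  0.3  9.7] [-8.3 -1.2  9.7] [-7.2 -0.5 10.4] [-7.9  0.4 10.1] [-8.2 -0.1  9.9] [-7.7  0.5 10.5] t 24.78 p [ 0.5343 -0.19    0.0949] xaz -79.93 z [ 0.227  0.05  -0.973] F [-7.74  0.47 10.5 ] w 0.0003 q [ 0.22  0.54  0.17  2.05 -0.55  0.42 -0.55]
TCP bed [-0.034  -0.0204] F bed [-7.53  1.84 10.5 ]
```

View pics/s15.png

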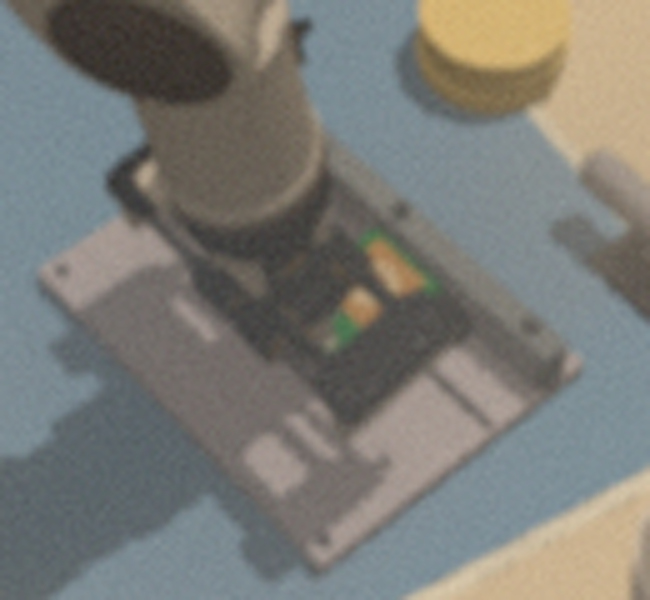

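View pics/t15.png

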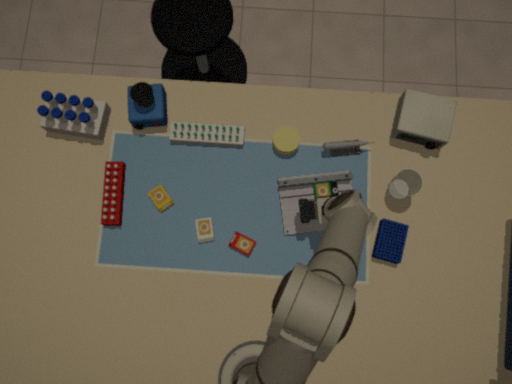

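The top view shows the bystanders where they were. Over 0.6 s the push stays at about 8 N in and 10 N down. The fitted block pose is 0.2 mm off the seated position with 0.1° of yaw. I'm handing in.

Run:
```python
from station import env
print(env.sign_off()); o=env.get_obs(); print(o['clock'],o['ft_force'],o['position'])
```

```text
the job is handed in; nothing more can be done
None
the job is handed in; nothing more can be done
```

I set the green block on the drilling board, label end away from the fence. It is flush against the stop and fence, and I handed the job in at about 24.9 s with the fingertips still pushing on the label. Sign-off gives no verdict, so what follows is from my own last checks.

**Position:** The wrist camera put the block centre within about 0.2 mm of the seated position against the fence. Yaw was about 0.1°, and the block's side was in line with the stop to within the roughly 2 mm calibration. The two corners at the fence end fitted 2–3 px worse than the rest. I think that was my reading of the corners where the fence's shadow falls.

**Push:** The wrist force held steady for 0.6 s at about 8 N into the fence and 10 N down, roughly 13 N in total. That is a little above the 10 N asked. Contact forces at the fence and bed could not be measured directly. Allowing for friction on the bed, the fence should carry at least 4.5 N.

**What went wrong on the way:**
- **Block turned:** My first push turned the block about 4° out of square and briefly reached about 45 N. I backed off, pressed its side against the stop, and pushed again on the centre line.
- **Tilt:** The planned 45° tool tilt would have brought a wrist joint close to its limit. I pushed with the fingers tilted about 14° instead.

The last top picture showed the other things on the bench where they were at the start.

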